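Weigh the groceries on the kitchen balance

TASK

Weigh the groceries on the kitchen balance: first put every shaker and tin that stands loose at the front of the worktop into the pan that already holds a tomato tin (that tin stays in its pan), and only then add weights to the other pan, which holds one weight already, until the pointer comes to rest in the green band. Take your hand off and let it rest in the band for two seconds, then put all the weights back in their wooden tray, the one that was already in the pan too, leaving the groceries in their pan. Do not disturb the jam jar and the cup.

Things in the scene. Friction and masses are not known exactly. Their poses are not given: they have to be found in the camera images.
- balance: Green two-pan balance, fixed. Origin: centre of its underside; y runs along the beam towards the left pan, x roughly away from the robot. Base 110 x 220 x 26 mm; in the middle a white dial, 60 mm wide (y), its top at z = 183 mm, with a red pointer and a green band. The pans, 170 mm to either side (+-y), stay level and only go up and down; where a thing stands in its pan makes no difference.
- left_pan_floor (a point): Centre of the floor of the left (+y) pan, on its upper face; axes as the balance. Steel pan, inside 120 (x) x 240 mm (y), rim 8 mm above its floor. The floor is 100 mm above the worktop when the beam is level, 63 to 137 mm over its travel.
- right_pan_floor (a point): The same for the right (-y) pan.
- beam (a joint): Angle of the beam: 0 level, positive when the left pan is up and the right one down; stops at -0.22 and 0.22. It is proportional to the difference in load: 0.0667 rad per 100 g (330 g or more puts it on a stop), and settles within 1.5 s. The pointer is in the green band within +-0.045 rad, so the nearest 100 g brings it there.
- pointer_tip (a point): Tip of the red pointer, 100 mm above the beam pivot; it swings towards the right pan (-y) when the left pan goes up.
- weight_tray: Shallow wooden tray, 120 x 320 mm, 16 mm high, fixed. Origin: centre of its underside; long side along its y axis.
- weight_tray_in (a point): Centre of the inner floor of the tray (5 mm above the worktop); inside 110 (x) x 310 mm (y), rim 11 mm above this floor. The weights stand in the tray in one row along y, about 70 mm apart, with room left for one more.
- weight_100: 100 g brass kitchen weight, 64 mm tall: body 38 mm in diameter and 34 mm high, on it a round knob 22 mm in diameter and 30 mm high to grip it by. Origin: centre of its underside; z is its axis, knob up. In the tray at the start.
- weight_200a: 200 g bright steel kitchen weight, 64 mm tall: body 46 mm in diameter and 34 mm high, on it a round knob 22 mm in diameter and 30 mm high to grip it by. Origin: centre of its underside; z is its axis, knob up. In one of the pans at the start, across from the tin.
- weight_200b: 200 g bright steel kitchen weight, 64 mm tall: body 46 mm in diameter and 34 mm high, on it a round knob 22 mm in diameter and 30 mm high to grip it by. Origin: centre of its underside; z is its axis, knob up. In the tray at the start.
- weight_400: 400 g dark steel kitchen weight, 64 mm tall: body 56 mm in diameter and 34 mm high, on it a round knob 22 mm in diameter and 30 mm high to grip it by. Origin: centre of its underside; z is its axis, knob up. In the tray at the start.
- tin_in_pan: Tomato tin, 57 mm in diameter, 72 mm tall, about 170 to 230 g, that stands in one of the pans near the pan's outer end (80 mm out from the pan's centre). Origin: centre of its underside, z up.
- tin: Loose tomato tin like the other one, 57 mm in diameter, 72 mm tall, about 170 to 230 g. Origin: centre of its underside, z up. It may be absent.
- white_shaker: White ceramic shaker, 41 x 41 mm (square body with rounded edges, straight up to 60 mm), 85 mm tall with a narrower steel cap above 66 mm, about 130 to 170 g. Origin: centre of its underside, z up. It may be absent.
- black_shaker: Black ceramic shaker, 41 x 41 mm (square body with rounded edges, straight up to 60 mm), 85 mm tall with a narrower steel cap above 66 mm, about 130 to 170 g. Origin: centre of its underside, z up. It may be absent.
- jam_jar: Jam jar behind the balance, 65 mm in diameter, 94 mm tall; bystander, leave alone.
- espresso_cup: White espresso cup behind the balance, 60 x 87 x 50 mm; bystander, leave alone.
There are look-alikes about, which are no part of the job. Several things look just like the weight_100: the one meant starts farthest from the robot's base.

How it is judged:
By the outcome, as a careful person would: the job done as asked, in the order asked, and still so for the second after the job is handed in, with the robot touching nothing.
Of tin, white_shaker, black_shaker only 2 to 3 are there at a start; the rules pass over those that are not, and their reading is None.
At some moment in a run one of weight_100, weight_200b, weight_400 may be knocked a few centimetres aside while the robot is not near it.
Once in a run the grip may slacken for a moment while it holds something.
It also fails if it takes over 210 s, if anything falls off the work surface, if the arm or the gripper's body presses on something with over 40 N, if the wrist force passes 120 N, or if a joint passes its speed limit or range.

ROBOT

A 6-joint arm with a two-finger parallel gripper is mounted at the origin on a cart in front of the work surface, level with it; the furniture and walls round the work are solid. World frame = base frame: x ahead of the robot, y to its left, z up, the work surface at z = 0. Lengths are in m, angles in rad, forces in N, time in s.
With the tool pointing down it reaches from about 0.35 to 0.975 m from the base axis. Payload 4.9 kg.
Tool frame: the origin (TCP) lies on the front face of the gripper's body, between the roots of the fingers; the fingertips stand ctrl.finger_overhang ahead of it and the grasp point (between the pads) lies 54 mm ahead of it (ctrl.finger_overhang is the distance from the TCP to the fingertips, in m); z points along the fingers, y is the line along which they close (so a half turn about z gives the same grasp; the last joint's range is limited). The gripper opens to 85 mm and grips with 20 to 120 N. Pads are 22 mm wide; open, the fingers measure 114 mm over their backs; the gripper's body (76 mm by 85 mm) begins 54 mm behind the grasp point. The pads swing forward as they close: fully open they stand 13 mm farther back than shut.
Start: joints at [-0.119, 0.053, 1.613, -0, 1.476, -0.119], TCP at [0.625, 0, 0.304] pointing down, gripper open.
Joint ranges: [-3.01, 3.01], [-1.01, 2.22], [0.06, 2.58], [-1.02, 4.17], [0.09, 2.62], [-3.14, 3.14]. Speed limits (rad/s): [2.57, 2.57, 3.14, 3.14, 3.14, 3.14].

INTERFACE

Orientations are given as a rotation vector (axis times angle).
In Python, from station import ctrl, vision gives the robot as it stands. The module is installed in compiled form; this text tells all that it offers.
- The arm moves only by the tool drive_tool, never from a script. Its argument "rows" is a list of rows, each a list of 2 entries, a list of its own where there are three numbers: the shift along the tool's x, y, z in m, then the turn about the tool's z in rad. A call has 1 to 10 rows; each row shifts and turns the commanded pose from where the row before left it, along the tool's axes as they then stand; what a row does not reach is not made up. A row lasts 1/10 s, in which the tool goes at most 50 mm and 8.59 degrees, less where a joint would pass 70% of its speed; a pose out of reach is approached as far as the arm can. A call with a gripper value outside its range is refused whole. "jaw" is the closure, from 0 (fully open) to 1 (shut), set as the call begins (left out, the last holds). The fingers move at their own pace and stop on an object; "grip_force" is the grip in N (left out, the last holds). Time passes only in rows, so rows that do not move let the fingers close. It gives the time, the measured TCP pose, the force, the opening and the grip force at its end, in the units of the state.
- ctrl.get_obs(): the state, without advancing time (a new reading comes with each control period).
- vision.get_image(name): name is "scene" or "side" or "wrist"; returns a dict with "image" (400x640x3 uint8, blue, green, red), "vertical_fov" (degrees; the focal length in pixels is half the picture's height over the tangent of half this angle, whatever the lens; pixels are square), "cx", "cy" (the principal point, pixels), "R" (3x3) and "t" (3): a world point X has camera coordinates R X + t. Camera axes: x right, y down, z forward; pixel columns grow to the right and rows downward; lengths in m; the calibration is good to about 2 mm. The wrist camera is an equidistant fisheye: a pixel r from the principal point sees the ray r / f radians off the axis. A picture is of the moment at which its call begins. There is no depth.
- ctrl.finish_job(): hands the job in; it is judged then, once.
The state is a dict: "t": time; "q": joint angles; "dq": joint speeds; "effort": joint torques, N m; "tool_pos": TCP position; "tool_rot": TCP orientation; "contact_force": force on the tool from outside, world axes, zero at the start; "wrist_torque": the same for the moment, N m; "opening": finger opening in m; "grip_force": force on a finger pad.
Only numpy, scipy, OpenCV 4.12 (cv2) and the standard library are available. Lean on these libraries where they do the work, as an engineer would, in place of code of your own. Each camera call takes 0.05 s, during which the arm holds its last target. There are 200 camera calls.

## Working session

There is one attempt and no reset: what is moved stays moved. The work goes in short steps, Python scripts to look and compute and a tool call to move; the robot and the scene stay as the last step left them, time stands still between calls to the robot, and variables do not carry over. Pictures are saved under pics/ and viewed, at most 14 in all, crops included, and the job is handed in when it is done.

Besides the shell and the picture viewer there is one more tool, called after "Request:" in YAML: its name, and indented under it one key for each argument. drive_tool: Moves the arm, as the interface text tells. Its arguments: {"type":"object","properties":{"rows":{"type":"array","items":{"type":"array"}},"jaw":{"type":"number"},"grip_force":{"type":"number"}},"required":["rows"]}

```bash
mkdir -p pics; cat > h.py <<'E'
import numpy as np, cv2
from station import ctrl, vision
def grab(n,save=None):
    d=vision.get_image(n)
    if save: cv2.imwrite('pics/'+save+'.png',d['image'])
    return d
def ray(d,u,v,fish=False):
    f=200/np.tan(np.radians(d['vertical_fov'])/2)
    p=np.array([(u-d['cx'])/f,(v-d['cy'])/f])
    if fish:
        r=np.hypot(*p); k=np.sin(r)/r if r>1e-9 else 1
        c=np.array([p[0]*k,p[1]*k,np.cos(r)])
    else: c=np.array([*p,1.])
    R=np.array(d['R']);t=np.array(d['t'])
    return -R.T@t, R.T@c
def onz(d,u,v,z,fish=False):
    o,r=ray(d,u,v,fish); return o+r*(z-o[2])/r[2]
def proj(d,X,fish=False):
    f=200/np.tan(np.radians(d['vertical_fov'])/2)
    c=np.array(d['R'])@np.array(X)+np.array(d['t'])
    if fish:
        th=np.arctan2(np.hypot(c[0],c[1]),c[2]); n=np.hypot(c[0],c[1])
        return np.array([d['cx']+f*th*c[0]/n,d['cy']+f*th*c[1]/n])
    return np.array([d['cx']+f*c[0]/c[2],d['cy']+f*c[1]/c[2]])
E
python3 - <<'E'
from h import *
for n in ['scene','side','wrist']:
    d=grab(n,n+'0'); print(n,d['vertical_fov'],d['cx'],d['cy'],-np.array(d['R']).T@d['t'],np.array(d['R'])[2])
o=ctrl.get_obs(); print(o, ctrl.finger_overhang)
E
```

```text
scene 50.72029691033777 325.19238829104614 199.38667321308606 [-0.179198   -0.78719316  0.92203585] [ 0.53431298  0.591176   -0.60416932]
side 53.31826503541881 318.7805756372023 204.33036916078478 [0.35180197 0.77443864 0.66602872] [ 0.20986294 -0.79710597 -0.56619751]
wrist 65.70646984690485 316.78873096346916 196.6456473624966 [0.62327496 0.06764504 0.37286268] [-0.0018331  -0.27054379 -0.96270592]
{'t': 0.15, 'q': array([-1.18968047e-01,  5.32671598e-02,  1.61400726e+00, -1.55402078e-05,
        1.47603726e+00, -1.18995848e-01]), 'dq': array([ 7.12462614e-04, -2.00305586e-03, -4.50281700e-03, -5.54226868e-04,
        1.14518028e-03, -8.00717872e-07]), 'effort': array([ 5.10442842e-04, -3.94241810e+01, -3.70721948e+01, -1.15854355e-04,
        4.61802789e-03,  5.00508997e-05]), 'tool_pos': array([6.24614297e-01, 6.32671371e-05, 3.02889811e-01]), 'tool_rot': array([-2.22045993e+00, -2.22052496e+00,  1.68759934e-03]), 'contact_force': array([ 0.21575319, -0.20129439,  0.56895785]), 'wrist_torque': array([ 0.03498483, -0.03455   , -0.03263664]), 'grip_force': 0.0, 'opening': 0.08546696403896567} 0.0726
```

View pics/scene0.png

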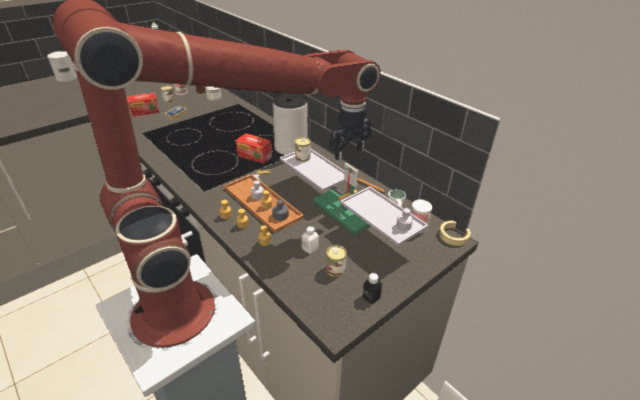

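View pics/side0.png

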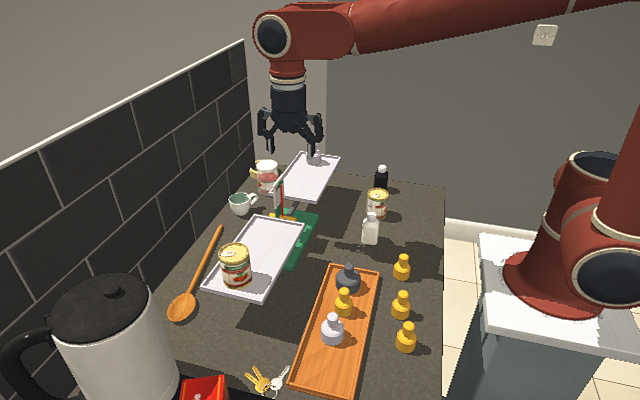

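View pics/wrist0.png

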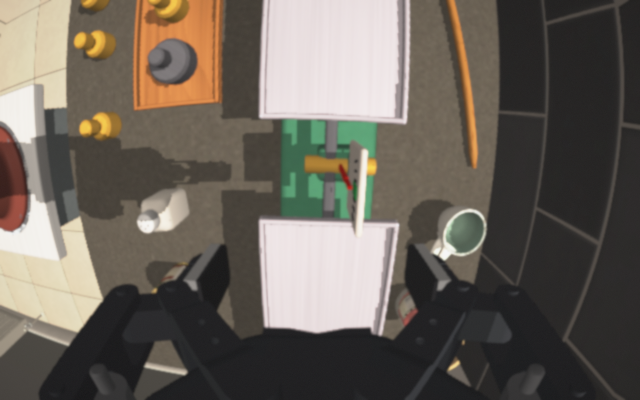

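Scene: the tin is in the left pan (235,265 in side) and 200a in the right pan (404,218 in scene). All three groceries are there: white shaker (310,240), tin (337,262) and black shaker (372,290). The tray holds 200b, the brass 100 and the 400. Three brass look-alikes stand in front of it.

```bash
python3 - <<'E'
import cv2
a=cv2.imread('pics/scene0.png')[165:305,215:415]; cv2.imwrite('pics/sc.png',cv2.resize(a,None,fx=4,fy=4,interpolation=cv2.INTER_CUBIC))
a=cv2.imread('pics/side0.png')[140:360,200:450]; cv2.imwrite('pics/si.png',cv2.resize(a,(680,598),interpolation=cv2.INTER_CUBIC))
E
```

```text
(no output)
```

View pics/sc.png

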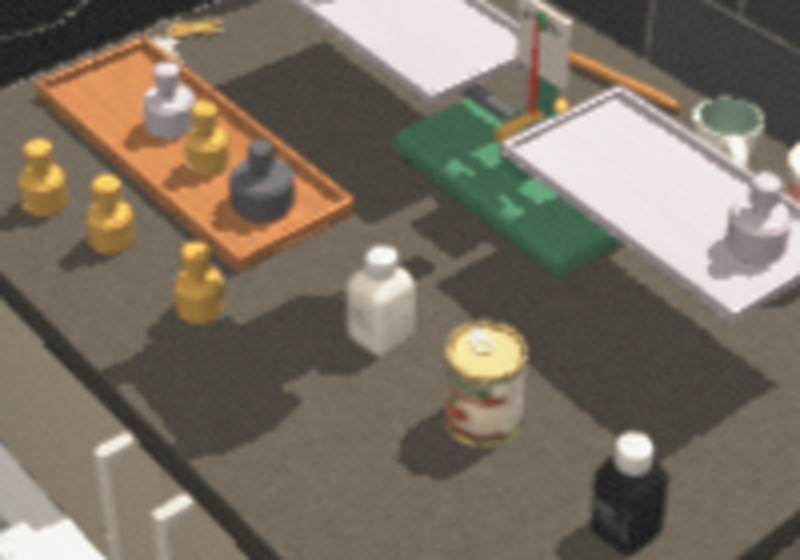

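View pics/si.png

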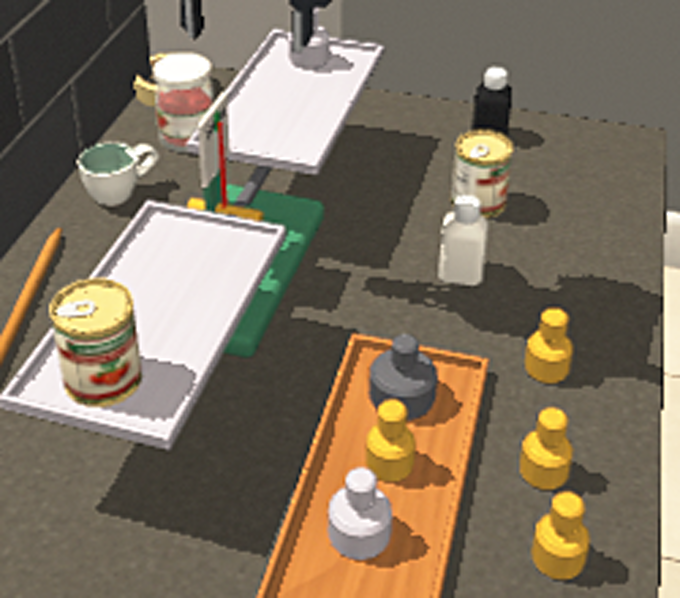

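Crops show cap tops, tin lid, knob tops, tray and pan corners clearly; turning those pixels into positions.

```bash
cat > m0.py <<'E'
from h import *
S=grab('scene');D=grab('side')
sc=lambda x,y:(215+x/4,165+y/4); si=lambda x,y:(200+x/2.72,140+y/2.72)
def tri(a,b):
    o1,r1=ray(S,*sc(*a));o2,r2=ray(D,*si(*b))
    s=np.linalg.lstsq(np.c_[r1,-r2],o2-o1,rcond=None)[0]
    p,q=o1+s[0]*r1,o2+s[1]*r2; return (p+q)/2,np.linalg.norm(p-q)
P=dict(white=((382,254),(466,203),.084),tin=((486,345),(483,145),.072),black=((634,443),(496,75),.084),
w400=((261,149),(405,343),.069),w100=((204,109),(391,410),.069),w200b=((166,72),(362,480),.069),
trayA=((352,203),(353,337),.016),trayB=((240,265),(488,358),.016),pointer=((538,18),(222,122),.2))
for k,(a,b,z) in P.items():
    p,e=tri(a,b); print(k,p.round(3),round(e,4),onz(S,*sc(*a),z).round(3)[:2],onz(D,*si(*b),z).round(3)[:2])
for q in [(0,402),(168,440),(285,228),(150,204)]: print('Lpan',onz(D,*si(*q),.108).round(3))
for q in [(505,140),(617,90),(735,315)]: print('Rpan',onz(S,*sc(*q),.108).round(3))
for q in [(140,40),(40,85),(240,265),(352,203)]: print('tray',onz(S,*sc(*q),.016).round(3))
print('200a',onz(S,*sc(768,184),.164).round(3),'decoys',[onz(S,*sc(*q),.064).round(3)[:2] for q in [(39,147),(106,184),(194,250)]])
E
python3 m0.py
```

```text
white [ 0.433 -0.045  0.08 ] 0.005 [ 0.432 -0.048] [ 0.43  -0.036]
tin [ 0.433 -0.161  0.071] 0.0056 [ 0.435 -0.162] [ 0.43  -0.157]
black [ 0.439 -0.299  0.078] 0.0082 [ 0.44  -0.302] [ 0.435 -0.283]
w400 [0.452 0.136 0.063] 0.0042 [0.45 0.13] [0.449 0.144]
w100 [0.448 0.211 0.064] 0.0036 [0.446 0.206] [0.445 0.217]
w200b [0.454 0.28  0.063] 0.0044 [0.452 0.272] [0.451 0.286]
trayA [0.507 0.084 0.009] 0.0042 [0.504 0.078] [0.503 0.093]
trayB [0.388 0.08  0.01 ] 0.0029 [0.386 0.074] [0.386 0.088]
pointer [0.646 0.017 0.17 ] 0.009 [ 0.62  -0.013] [0.624 0.067]
Lpan [0.703 0.318 0.108]
Lpan [0.578 0.32  0.108]
Lpan [0.569 0.074 0.108]
Lpan [0.693 0.073 0.108]
Rpan [ 0.578 -0.026  0.108]
Rpan [ 0.697 -0.035  0.108]
Rpan [ 0.565 -0.279  0.108]
tray [0.502 0.398 0.016]
tray [0.391 0.394 0.016]
tray [0.386 0.074 0.016]
tray [0.504 0.078 0.016]
200a [ 0.637 -0.238  0.164] decoys [array([0.314, 0.255]), array([0.33 , 0.178]), array([0.339, 0.066])]
```

Request:
drive_tool:
  rows:
    - [[-0.01, -0.045, 0.012], 0]
    - [[-0.01, -0.045, 0.012], 0]
    - [[-0.01, -0.045, 0.012], 0]
    - [[-0.015, -0.045, 0.012], 0]
    - [[0, -0.012, 0.005], 0]
    - [[0, 0, 0], 0]
    - [[0, 0, 0], 0]
  jaw: 0
  grip_force: 40

```text
t: 0.95
tool_pos: [0.4335, -0.0451, 0.2516]
tool_rot: [2.221, 2.22, 0.001]
contact_force: [0.8, 0.2, -0.2]
opening: 0.0851
grip_force: 0.0
```

```bash
python3 - <<'E'
from h import *
d=grab('wrist','w1'); print(d['cx'],d['cy'],proj(d,(.433,-.045,.085),1)); print(ctrl.get_obs()['tool_pos'],d['R'],d['t'])
E
```

```text
316.78873096346916 196.6456473624966 [317.59577367 197.76482706]
[ 0.43400348 -0.04507711  0.25193311] [[ 9.99998872e-01  2.85569038e-04  1.47448410e-03]
 [-1.24754175e-04 -9.62569978e-01  2.71033249e-01]
 [ 1.49669284e-03 -2.71033127e-01 -9.62568857e-01]] [-0.43247073 -0.06541018  0.31505987]
```

View pics/w1.png

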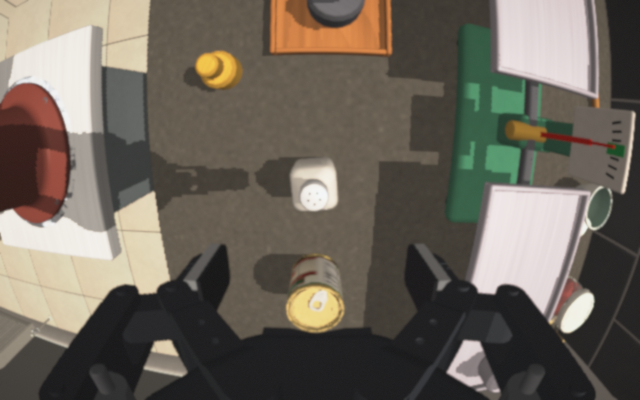

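Wrist: shaker cap at (314,196), almost square to the tool; the tin lid is at (316,305). The estimates agree, so I'm descending and gripping.

```bash
python3 - <<'E'
from h import *
d=grab('wrist'); print(onz(d,314,196,.085,1),onz(d,316,305,.072,1))
for q in [(487,186),(587,198)]: print(onz(d,*q,.108,1))
E
```

```text
[ 0.43066527 -0.04364345  0.085     ] [ 0.43221143 -0.15755989  0.072     ]
[ 0.56775274 -0.02890361  0.108     ]
[ 0.69867502 -0.03902846  0.108     ]
```

Request:
drive_tool:
  rows:
    - [[0.001, -0.002, 0.04], 0]
    - [[0, 0, 0.04], 0]
    - [[0, 0, 0.04], 0]
    - [[0, 0, 0.036], 0]
    - [[0, 0, 0], 0]
    - [[0, 0, 0], 0]

```text
t: 1.65
tool_pos: [0.4318, -0.0439, 0.0954]
tool_rot: [-2.22, -2.222, 0.001]
contact_force: [0.3, 0.1, 0.7]
opening: 0.0858
grip_force: 0.0
```

Request:
drive_tool:
  rows:
    - [[0, 0, 0], 0]
    - [[0, 0, 0], 0]
    - [[0, 0, 0], 0]
    - [[0, 0, 0], 0]
    - [[0, 0, 0], 0]
    - [[0, 0, 0], 0]
    - [[0, 0, 0], 0]
  jaw: 1
  grip_force: 50

```text
t: 2.35
tool_pos: [0.4322, -0.0443, 0.097]
tool_rot: [2.22, 2.22, 0.002]
contact_force: [-1.5, 0.4, 5.6]
opening: 0.0405
grip_force: 49.5
```

Request:
drive_tool:
  rows:
    - [[0, 0, -0.045], 0]
    - [[0, 0, -0.05], 0]
    - [[0, 0, -0.05], 0]
    - [[0.02, 0, -0.045], 0]
    - [[0.045, 0.02, 0], 0]
    - [[0.045, 0.02, 0], 0]
    - [[0.045, 0.02, 0], 0]
    - [[0.03, 0.04, 0], 0]
    - [[0.02, 0.045, 0], 0]
    - [[0.009, 0.048, 0], 0]

```text
t: 3.35
tool_pos: [0.6249, 0.1726, 0.2852]
tool_rot: [-2.218, -2.225, -0.001]
contact_force: [1.2, -0.4, -0.7]
opening: 0.0404
grip_force: 50.5
```

```bash
python3 - <<'E'
from h import *
d=grab('wrist','w2'); o=ctrl.get_obs();print(o['tool_pos'],o['opening'])
print(proj(d,(.633,.275,.172),1))
for i in (1,):
  s=grab('side','s2')
E
```

```text
[0.63102633 0.17208989 0.28166705] 0.04077862684191774
[333.71377515  53.84702606]
```

View pics/w2.png

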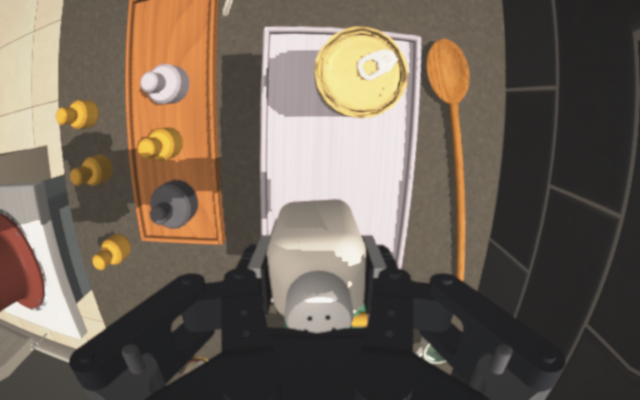

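The wrist view shows the tin lid at (361,71), the pan's far corners at (265,30) and (420,38), and the white shaker held upright.

```bash
python3 - <<'E'
from h import *
d=grab('wrist'); o=ctrl.get_obs();print(o['tool_pos'])
print(onz(d,361,71,.172,1),onz(d,265,30,.108,1),onz(d,420,38,.108,1),onz(d,262,250,.108,1))
for n,q in [('400',(160,210)),('100',(150,146)),('200b',(152,83))]: print(n,onz(d,*q,.067,1))
E
```

```text
[0.62539185 0.17046135 0.28237509]
[0.65090911 0.26279195 0.172     ] [0.58481109 0.30551369 0.108     ] [0.70818451 0.30245502 0.108     ] [0.57748962 0.1212639  0.108     ]
400 [0.45892253 0.14338146 0.067     ]
100 [0.45537794 0.21173028 0.067     ]
200b [0.46118916 0.27568681 0.067     ]
```

Request:
drive_tool:
  rows:
    - [[0, 0, 0.04], 0]
    - [[0, 0, 0.025], 0]
    - [[0, 0, 0.01], 0]
    - [[0, 0, 0.005], 0]
    - [[0, 0, 0], 0]
    - [[0, 0, 0], 0]

```text
t: 4.1
tool_pos: [0.6246, 0.1701, 0.2072]
tool_rot: [2.22, 2.22, 0.004]
contact_force: [-0.2, 0.1, -1.7]
opening: 0.0407
grip_force: 50.5
```

Request:
drive_tool:
  rows:
    - [[-0.012, 0.005, 0], 0]
    - [[0, 0, 0.008], 0]
    - [[0, 0, 0.005], 0]
    - [[0, 0, 0.004], 0]
    - [[0, 0, 0.004], 0]
    - [[0, 0, 0.004], 0]
    - [[0, 0, 0], 0]
    - [[0, 0, 0], 0]

```text
t: 4.9
tool_pos: [0.6287, 0.1582, 0.1796]
tool_rot: [-2.221, -2.221, 0.001]
contact_force: [-0.6, -0.6, -0.7]
opening: 0.0405
grip_force: 50.6
```

```bash
python3 - <<'E'
from h import *
s=grab('side','s3'); o=ctrl.get_obs();print(o['tool_pos'],o['contact_force'])
a=s['image'][150:330,170:370]; cv2.imwrite('pics/s3c.png',cv2.resize(a,None,fx=3,fy=3,interpolation=cv2.INTER_CUBIC))
E
```

```text
[0.62879801 0.15816311 0.17981898] [ 0.51684999 -0.31077713  0.25723629]
```

View pics/s3c.png

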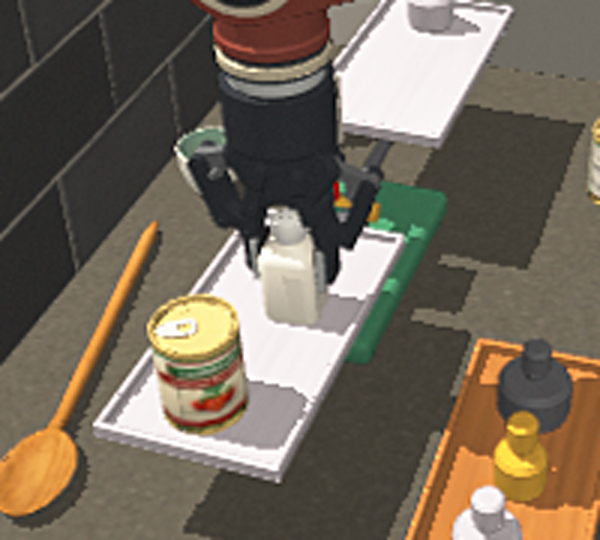

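The shaker stands in the pan, which has sunk with it (right pan higher). Releasing with the jaw part open.

Request:
drive_tool:
  rows:
    - [[0, 0, 0], 0]
    - [[0, 0, 0], 0]
    - [[0, 0, 0], 0]
    - [[0, 0, -0.005], 0]
    - [[0, 0, -0.03], 0]
    - [[0, 0, -0.045], 0]
    - [[0, 0, -0.045], 0]
  jaw: 0.25

```text
t: 5.65
tool_pos: [0.6285, 0.1579, 0.3058]
tool_rot: [-2.221, -2.221, 0.002]
contact_force: [0.7, 0.5, 0.5]
opening: 0.0643
grip_force: 0.0
```

Request:
drive_tool:
  rows:
    - [[-0.02, -0.045, 0], 0]
    - [[-0.025, -0.04, 0], 0]
    - [[-0.04, -0.03, 0], 0]
    - [[-0.04, -0.03, 0], 0]
    - [[-0.045, -0.02, 0], 0]
    - [[-0.045, -0.02, 0.02], 0]
    - [[-0.05, -0.012, 0.02], 0]
    - [[-0.05, 0, 0.015], 0]
    - [[0, 0, 0], 0]
    - [[0, 0, 0], 0]
  jaw: 0

```text
t: 6.65
tool_pos: [0.434, -0.1484, 0.2537]
tool_rot: [-2.224, -2.218, -0.0]
contact_force: [0.1, 0.1, 0.7]
opening: 0.0856
grip_force: 0.0
```

```bash
python3 - <<'E'
from h import *
import time
o=ctrl.get_obs();print(o['tool_pos'])
d=grab('wrist','w4'); s=grab('scene','c4'); e=grab('side','s4')
hsv=cv2.cvtColor(d['image'],cv2.COLOR_BGR2HSV)
m=cv2.inRange(hsv,(18,60,120),(38,255,255))
n,l,st,c=cv2.connectedComponentsWithStats(m)
for i in range(1,n):
    if st[i,4]>150: print(st[i],c[i].round(1),onz(d,*c[i],.072,1).round(4))
E
```

```text
[ 0.433953   -0.14840865  0.25365792]
[511  15  35  22 341] [526.4  25. ] [0.6325 0.0178 0.072 ]
[ 281  176   68   67 3131] [313.9 210.5] [ 0.43   -0.1638  0.072 ]
```

Request:
drive_tool:
  rows:
    - [[-0.0145, -0.003, 0.03], 0]
    - [[0, 0, 0.04], 0]
    - [[0, 0, 0.045], 0]
    - [[0, 0, 0.045], 0]
    - [[0, 0, 0], 0]
    - [[0, 0, 0], 0]

```text
t: 7.4
tool_pos: [0.4317, -0.1611, 0.0941]
tool_rot: [-2.219, -2.223, 0.0]
contact_force: [-0.1, -0.0, 0.1]
opening: 0.0853
grip_force: 0.0
```

Request:
drive_tool:
  rows:
    - [[0, 0, 0], 0]
    - [[0, 0, 0], 0]
    - [[0, 0, 0], 0]
    - [[0, 0, 0], 0]
    - [[0, 0, 0], 0]
    - [[0, 0, 0], 0]
  jaw: 1

```text
t: 8.0
tool_pos: [0.4333, -0.163, 0.097]
tool_rot: [2.218, 2.218, 0.003]
contact_force: [-0.7, 1.4, 6.6]
opening: 0.0563
grip_force: 53.2
```

Request:
drive_tool:
  rows:
    - [[0, 0, -0.05], 0]
    - [[0, 0, -0.05], 0]
    - [[0, 0, -0.05], 0]
    - [[0, 0, -0.04], 0]
    - [[0.05, 0, 0], 0]
    - [[0.05, 0, 0], 0]
    - [[0.05, 0.015, 0], 0]
    - [[0.045, 0.025, 0], 0]
    - [[0.04, 0.035, 0], 0]
    - [[0, 0, 0], 0]

```text
t: 9.0
tool_pos: [0.5047, 0.0711, 0.2842]
tool_rot: [-2.215, -2.228, -0.003]
contact_force: [-0.8, -0.8, -1.8]
opening: 0.0565
grip_force: 54.6
```

```bash
python3 - <<'E'
from h import *
o=ctrl.get_obs();print(o['tool_pos'],o['opening'])
s=grab('side','s5'); c=grab('scene','c5')
cv2.imwrite('pics/v5.png',np.vstack([cv2.resize(s['image'][130:330,150:450],(600,400)) ,cv2.resize(c['image'][120:320,200:500],(300,200)).repeat(1,0) @ np.eye(3,dtype=np.uint8) if 0 else cv2.resize(c['image'][140:240,250:450],(600,200))]))
E
```

```text
[0.50473881 0.07109452 0.28416723] 0.0565485793674995
```

View pics/v5.png

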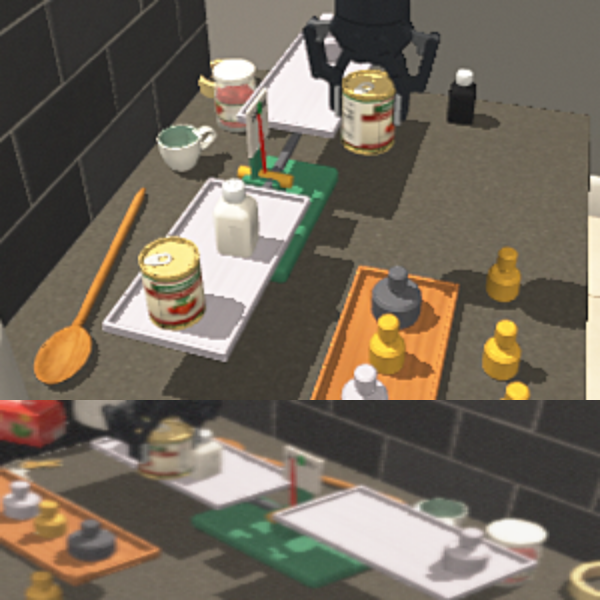

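The white shaker stands square in the left pan. The tin is held upright and the way to the left pan is clear.

Request:
drive_tool:
  rows:
    - [[0.02, 0.035, 0], 0]
    - [[0.012, 0.035, 0], 0]
    - [[0, 0.035, 0], 0]
    - [[0, 0.035, 0], 0]
    - [[0, 0, 0.03], 0]
    - [[0, 0, 0.03], 0]
    - [[0, 0, 0], 0]
    - [[0, 0, 0], 0]

```text
t: 9.9
tool_pos: [0.6423, 0.098, 0.2241]
tool_rot: [-2.223, -2.219, 0.001]
contact_force: [-0.5, 0.5, -1.7]
opening: 0.0565
grip_force: 54.9
```

Request:
drive_tool:
  rows:
    - [[0, 0, 0.025], 0]
    - [[0, 0, 0.012], 0]
    - [[0, 0, 0.008], 0]
    - [[0, 0, 0.008], 0]
    - [[0, 0, 0.008], 0]
    - [[0, 0, 0.002], 0]
    - [[0, 0, 0], 0]
    - [[0, 0, 0], 0]

```text
t: 10.7
tool_pos: [0.6432, 0.0992, 0.1613]
tool_rot: [2.221, 2.221, 0.001]
contact_force: [-0.5, -0.6, 0.5]
opening: 0.0562
grip_force: 55.2
```

Request:
drive_tool:
  rows:
    - [[0, 0, 0], 0]
    - [[0, 0, 0], 0]
    - [[0, 0, 0], 0]
    - [[0, 0, -0.005], 0]
    - [[0, 0, -0.03], 0]
    - [[0, 0, -0.045], 0]
    - [[0, 0, -0.045], 0]
    - [[0, 0, -0.03], 0]
  jaw: 0.12

```text
t: 11.5
tool_pos: [0.6436, 0.0993, 0.3204]
tool_rot: [2.219, 2.219, 0.006]
contact_force: [1.4, 0.2, 0.3]
opening: 0.0752
grip_force: 0.0
```

Request:
drive_tool:
  rows:
    - [[-0.04, -0.03, 0], 0]
    - [[-0.04, -0.03, 0], 0]
    - [[-0.04, -0.03, 0], 0]
    - [[-0.04, -0.03, 0], 0]
    - [[-0.045, -0.02, 0], 0]
    - [[-0.045, -0.02, 0], 0]
    - [[-0.045, -0.02, 0.02], 0]
    - [[-0.045, -0.015, 0.02], 0]
    - [[-0.045, -0.01, 0.02], 0]
    - [[0, 0, 0], 0]
  jaw: 0

```text
t: 12.5
tool_pos: [0.4369, -0.2849, 0.2547]
tool_rot: [-2.225, -2.212, 0.003]
contact_force: [-0.2, -0.4, 0.3]
opening: 0.0854
grip_force: 0.0
```

```bash
python3 - <<'E'
from h import *
o=ctrl.get_obs();print(o['tool_pos'])
d=grab('wrist','w6'); e=grab('side','s6')
# white cap
hsv=cv2.cvtColor(d['image'],cv2.COLOR_BGR2HSV)
m=cv2.inRange(hsv,(0,0,150),(180,60,255))
n,l,st,c=cv2.connectedComponentsWithStats(m)
for i in range(1,n):
    if 80<st[i,4]<2500: print(st[i],c[i].round(1),onz(d,*c[i],.085,1).round(4))
cv2.imwrite('pics/v6.png',np.hstack([cv2.resize(d['image'][80:400,200:440],(360,480)),cv2.resize(e['image'][130:330,150:320],(408,480))]))
E
```

```text
[ 0.43690767 -0.2848606   0.25467393]
[620 151  16  32 389] [627.6 166.6] [ 0.8096 -0.2485  0.085 ]
[307 200  28  30 659] [320.8 214.6] [ 0.438  -0.2996  0.085 ]
[  0 296  85  31 815] [ 35.4 312.8] [ 0.0194 -0.4601  0.085 ]
```

View pics/v6.png

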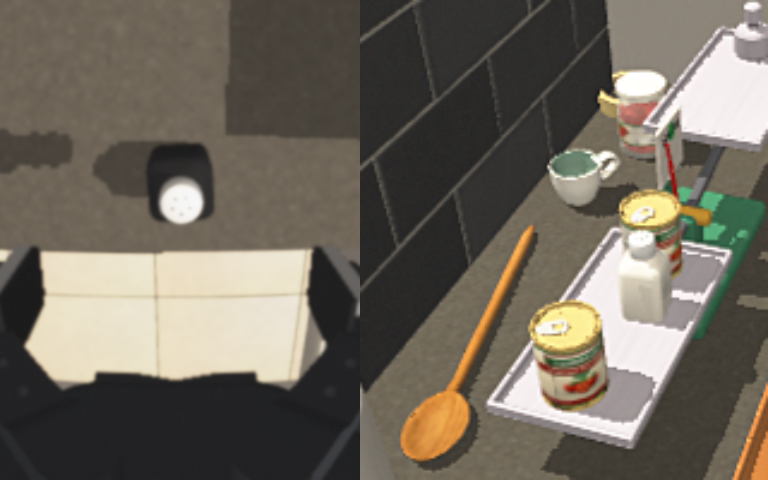

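The tin and white shaker stand in the left pan. The black shaker's cap is at (320,214) in the wrist view, and it stands square.

Request:
drive_tool:
  rows:
    - [[-0.0135, 0.001, 0.03], 0]
    - [[0, 0, 0.04], 0]
    - [[0, 0, 0.045], 0]
    - [[0, 0, 0.043], 0]
    - [[0, 0, 0], 0]
    - [[0, 0, 0], 0]

```text
t: 13.2
tool_pos: [0.4414, -0.2944, 0.1005]
tool_rot: [2.219, 2.223, 0.0]
contact_force: [1.0, -0.7, 0.7]
opening: 0.0848
grip_force: 0.0
```

Request:
drive_tool:
  rows:
    - [[0, 0, 0], 0]
    - [[0, 0, 0], 0]
    - [[0, 0, 0], 0]
    - [[0, 0, 0], 0]
    - [[0, 0, 0], 0]
    - [[0, 0, 0], 0]
    - [[0, 0, 0], 0]
  jaw: 1

```text
t: 13.9
tool_pos: [0.4415, -0.296, 0.1019]
tool_rot: [2.219, 2.219, 0.0]
contact_force: [-1.6, 0.9, 5.0]
opening: 0.0401
grip_force: 51.5
```

Request:
drive_tool:
  rows:
    - [[0, 0, -0.05], 0]
    - [[0, 0, -0.05], 0]
    - [[0, 0, -0.05], 0]
    - [[0, 0, -0.04], 0]
    - [[0.05, 0, 0], 0]
    - [[0.05, 0, 0], 0]
    - [[0.05, 0, 0], 0]
    - [[0.05, 0, 0], 0]
    - [[0.05, 0.01, 0], 0]
    - [[0.05, 0.01, 0], 0]

```text
t: 14.9
tool_pos: [0.4597, 0.0048, 0.2901]
tool_rot: [2.221, 2.22, 0.002]
contact_force: [1.2, -0.5, -2.0]
opening: 0.0398
grip_force: 51.4
```

Request:
drive_tool:
  rows:
    - [[0.05, 0.01, 0], 0]
    - [[0.05, 0.03, 0], 0]
    - [[0.05, 0.03, 0], 0]
    - [[0.035, 0.04, 0], 0]
    - [[0.015, 0.045, 0], 0]
    - [[0, 0.02, 0], 0]
    - [[0, 0, 0], 0]
    - [[0, 0, 0], 0]

```text
t: 15.7
tool_pos: [0.6237, 0.1855, 0.2892]
tool_rot: [-2.221, -2.221, 0.001]
contact_force: [-0.1, -0.7, -1.8]
opening: 0.0397
grip_force: 51.5
```

```bash
python3 - <<'E'
from h import *
o=ctrl.get_obs();print(o['tool_pos'],o['opening'])
d=grab('wrist','w7')
hsv=cv2.cvtColor(d['image'],cv2.COLOR_BGR2HSV)
m=cv2.inRange(hsv,(18,60,120),(38,255,255))
n,l,st,c=cv2.connectedComponentsWithStats(m)
for i in range(1,n):
    if st[i,4]>800: print(st[i],c[i].round(1),onz(d,st[i,0]+st[i,2]/2,st[i,1]+st[i,3]/2,.135,1).round(4))
E
```

```text
[0.62373662 0.18549418 0.28915243] 0.03973610074124364
[ 317   57   78   78 4074] [353.1  96.5] [0.6502 0.2649 0.135 ]
[ 58 110  44  28 870] [ 80.5 123.5] [0.4106 0.2573 0.135 ]
[143 139  42  32 921] [164.3 154.6] [0.501  0.2243 0.135 ]
[ 98 243  38  35 815] [116.6 259.6] [0.4303 0.1262 0.135 ]
```

View pics/w7.png

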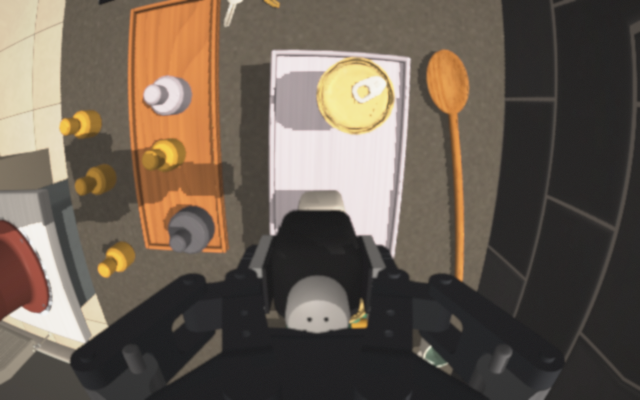

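The lid is at (356,96) and the gap before it is free, with the white shaker's back edge at y=0.18. Lowering the black shaker between them.

Request:
drive_tool:
  rows:
    - [[0.024, 0, 0], 0]
    - [[0, 0, 0.03], 0]
    - [[0, 0, 0.03], 0]
    - [[0, 0, 0], 0]
    - [[0, 0, 0.025], 0]
    - [[0, 0, 0.02], 0]
    - [[0, 0, 0.01], 0]
    - [[0, 0, 0.007], 0]
    - [[0, 0, 0], 0]
    - [[0, 0, 0], 0]

```text
t: 16.75
tool_pos: [0.6246, 0.2097, 0.1689]
tool_rot: [2.221, 2.221, 0.002]
contact_force: [-0.3, -0.5, -1.1]
opening: 0.0396
grip_force: 51.6
```

```bash
python3 - <<'E'
from h import *
o=ctrl.get_obs();print(o['tool_pos'],o['opening'])
d=grab('side','s8')
cv2.imwrite('pics/v8.png',cv2.resize(d['image'][150:330,170:370],(600,540)))
E
```

```text
[0.62457549 0.20972588 0.1688777 ] 0.039606218639682354
```

View pics/v8.png

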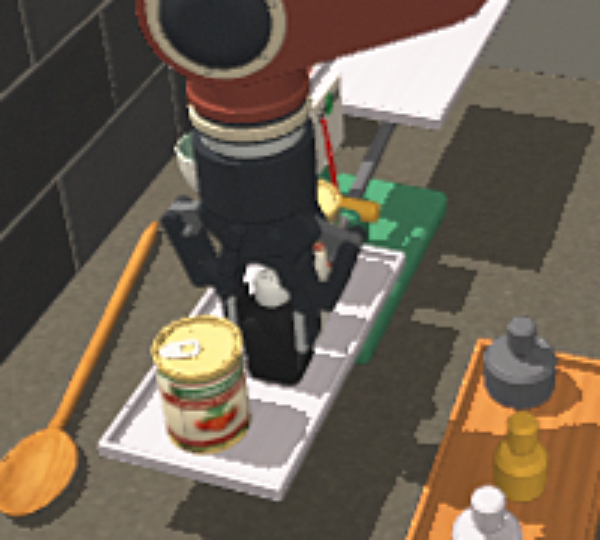

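The black shaker is just over the pan floor and clear of the tin. The 400 seems to have been nudged, so I'll measure it again.

Request:
drive_tool:
  rows:
    - [[0, 0, 0.003], 0]
    - [[0, 0, 0.002], 0]
    - [[0, 0, 0], 0]
    - [[0, 0, 0], 0]

```text
t: 17.2
tool_pos: [0.6248, 0.2099, 0.1644]
tool_rot: [2.221, 2.221, 0.003]
contact_force: [-0.8, 0.6, 5.2]
opening: 0.0395
grip_force: 52.3
```

Request:
drive_tool:
  rows:
    - [[0, 0, 0], 0]
    - [[0, 0, 0], 0]
    - [[0, 0, 0], 0]
    - [[0, 0, -0.005], 0]
    - [[0, 0, -0.03], 0]
    - [[0, 0, -0.045], 0]
    - [[0, 0, -0.045], 0]
    - [[0, 0, -0.01], 0]
  jaw: 0.25

```text
t: 18.0
tool_pos: [0.6262, 0.2102, 0.3057]
tool_rot: [2.217, 2.217, 0.016]
contact_force: [0.8, 0.3, 0.8]
opening: 0.064
grip_force: 0.0
```

Request:
drive_tool:
  rows:
    - [[0, -0.045, 0], 0]
    - [[-0.01, -0.045, 0], 0]
    - [[-0.01, -0.04, 0.01], 0]
    - [[-0.02, -0.03, 0.015], 0]
    - [[-0.02, -0.02, 0.015], 0]
    - [[0, 0, 0], 0]
    - [[0, 0, 0], 0]
    - [[0, 0, 0], 0]
  jaw: 0.3

```text
t: 18.8
tool_pos: [0.4451, 0.15, 0.2587]
tool_rot: [2.221, 2.221, 0.003]
contact_force: [-0.5, -0.7, -0.1]
opening: 0.0598
grip_force: 0.0
```

```bash
python3 - <<'E'
from h import *
o=ctrl.get_obs();print(o['tool_pos'],o['opening'])
d=grab('wrist','w9'); s=grab('side','s9'); c=grab('scene','c9')
cv2.imwrite('pics/v9.png',np.vstack([cv2.resize(d['image'][100:400,100:500],(533,400)),np.hstack([cv2.resize(s['image'][140:340,160:360],(200,200)),cv2.resize(c['image'][150:250,280:447],(333,200))])]))
E
```

```text
[0.44513728 0.15004439 0.25868851] 0.059793054813455426
```

View pics/v9.png

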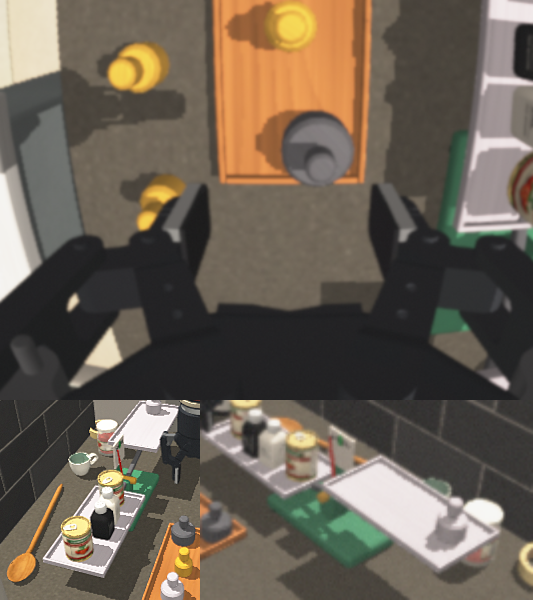

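All the groceries stand in the left pan. The 400 was knocked: its knob is at (340,223) in the wrist image, beside the tray corner. The 100's knob is at (317,118).

```bash
python3 - <<'E'
from h import *
d=grab('wrist'); print(onz(d,340,223,.068,1),onz(d,317,118,.069,1))
for q in [(265,237),(373,237)]: print(onz(d,*q,.016,1))
E
```

```text
[0.46482323 0.11988406 0.068     ] [0.44404161 0.21251617 0.069     ]
[0.38681391 0.08353291 0.016     ]
[0.5063039  0.08349151 0.016     ]
```

Request:
drive_tool:
  rows:
    - [[-0.03, 0.02, 0], 0]
    - [[0, 0, 0.04], 0]
    - [[0, 0, 0.045], 0]
    - [[0, 0, 0.04], 0]
    - [[0, 0, 0.016], 0]
    - [[0, 0, 0], 0]
    - [[0, 0, 0], 0]

```text
t: 19.7
tool_pos: [0.4648, 0.1198, 0.1171]
tool_rot: [2.221, 2.221, 0.001]
contact_force: [-0.0, 0.1, 0.3]
opening: 0.0597
grip_force: 0.0
```

Request:
drive_tool:
  rows:
    - [[0, 0, 0], 0]
    - [[0, 0, 0], 0]
    - [[0, 0, 0], 0]
    - [[0, 0, 0], 0]
    - [[0, 0, 0], 0]
    - [[0, 0, 0], 0]
    - [[0, 0, 0], 0]
    - [[0, 0, 0], 0]
  jaw: 1
  grip_force: 60

```text
t: 20.5
tool_pos: [0.4655, 0.1198, 0.1183]
tool_rot: [2.22, 2.22, 0.005]
contact_force: [1.3, -0.5, 5.6]
opening: 0.0198
grip_force: 58.5
```

Request:
drive_tool:
  rows:
    - [[0, 0, -0.02], 0]
    - [[0, 0, -0.03], 0]
    - [[0, 0, -0.05], 0]
    - [[0, 0, -0.05], 0]
    - [[0, 0, -0.05], 0]
    - [[-0.03, 0, 0], 0]
    - [[-0.04, 0, 0], 0]
    - [[-0.04, 0, 0], 0]
    - [[0, 0, 0], 0]

```text
t: 21.4
tool_pos: [0.463, 0.0063, 0.3146]
tool_rot: [-2.226, -2.214, 0.006]
contact_force: [0.4, 0.7, -5.0]
opening: 0.0202
grip_force: 59.7
```

Request:
drive_tool:
  rows:
    - [[-0.045, 0.02, 0], 0]
    - [[-0.045, 0.02, 0], 0]
    - [[-0.045, 0.02, 0], 0]
    - [[-0.037, 0.03, 0], 0]
    - [[0, 0.045, 0], 0]
    - [[0, 0.032, 0], 0]
    - [[0, 0, 0.02], 0]
    - [[0, 0, 0.02], 0]
    - [[0, 0, 0], 0]
    - [[0, 0, 0], 0]

```text
t: 22.4
tool_pos: [0.6303, -0.1616, 0.2746]
tool_rot: [-2.218, -2.219, 0.002]
contact_force: [-0.9, 0.1, -4.0]
opening: 0.0196
grip_force: 60.1
```

```bash
python3 - <<'E'
from h import *
o=ctrl.get_obs();print(o['tool_pos'],o['opening'],o['contact_force'])
d=grab('wrist','w10'); c=grab('scene','c10')
cv2.imwrite('pics/v10.png',np.vstack([cv2.resize(d['image'],(480,300)),cv2.resize(c['image'][130:255,270:470],(480,300))]))
E
```

```text
[ 0.63033908 -0.16158282  0.27461262] 0.019571423074779083 [-0.91336598  0.06924375 -4.00991357]
```

View pics/v10.png

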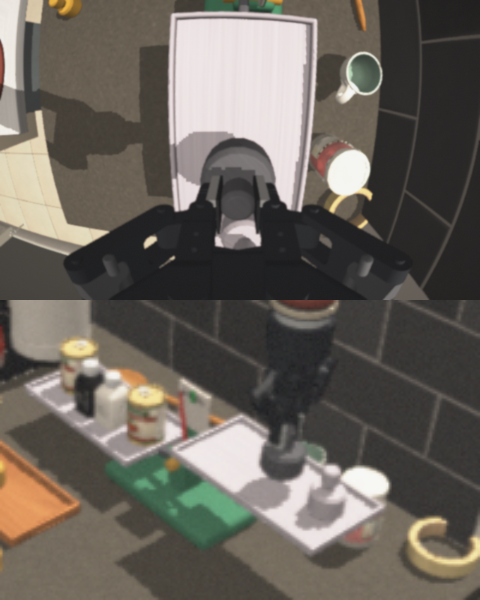

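The 400 is over free pan space, with 200a well beyond it. That was the last picture I may view, so the rest is numeric.

Request:
drive_tool:
  rows:
    - [[0, 0, 0.015], 0]
    - [[0, 0, 0.01], 0]
    - [[0, 0, 0.01], 0]
    - [[0, 0, 0.01], 0]
    - [[0, 0, 0.008], 0]
    - [[0, 0, 0], 0]
    - [[0, 0, 0], 0]

```text
t: 23.2
tool_pos: [0.6308, -0.1623, 0.2233]
tool_rot: [-2.221, -2.221, 0.001]
contact_force: [-1.0, 0.7, -0.4]
opening: 0.0199
grip_force: 60.5
```

```bash
cat > ang.py <<'E'
from h import *
def red(img):
    hsv=cv2.cvtColor(img,cv2.COLOR_BGR2HSV)
    m=cv2.inRange(hsv,(0,150,90),(8,255,255))|cv2.inRange(hsv,(172,150,90),(180,255,255)); return m
def angle(d,img,X=.645,box=None):
    a=proj(d,(X,.013,.15)); m=red(img); b=np.zeros_like(m); u,v=a.astype(int)
    b[v-32:v+32,u-22:u+22]=m[v-32:v+32,u-22:u+22]
    n,l,st,c=cv2.connectedComponentsWithStats(b)
    if n<2: return None
    i=1+np.argmax(st[1:,4]); p=np.argwhere(l==i)[:,::-1]
    P=[]
    for u,v in p:
        o,r=ray(d,u,v); q=o+r*(X-o[0])/r[0]; P.append(q[1:])
    P=np.array(P); vx,vy,x0,y0=cv2.fitLine(P.astype(np.float32),cv2.DIST_L2,0,.001,.001).ravel()
    if vy<0: vx,vy=-vx,-vy
    return round(float(np.arctan2(-vx,vy)),3),len(P),P.min(0).round(3),P.max(0).round(3)
if __name__=='__main__':
    import sys
    S=grab('scene');D=grab('side')
    o=ctrl.get_obs();print(o['tool_pos'].round(4),round(o['opening'],4),o['contact_force'].round(2),o['t'])
    for k in sys.argv[1:]:
        for d,n in ((S,'scene'if k=='0' else 'c'),(D,'side'if k=='0' else 's')):
            im=cv2.imread(f'pics/{n}{k}.png')
            if im is not None: print(k,n,angle(d,im))
    print('now',angle(S,S['image']),angle(D,D['image']))
E
python3 ang.py 0 5 9
```

```text
[ 0.6309 -0.1624  0.2238] 0.02 [-1.57  1.15  0.27] 23.3
0 scene (-0.079, 11, array([0.012, 0.087]), array([0.015, 0.127]))
0 side (-0.003, 52, array([0.013, 0.079]), array([0.026, 0.17 ]))
5 c (-0.098, 10, array([0.012, 0.089]), array([0.019, 0.116]))
5 s (-0.102, 51, array([0.017, 0.078]), array([0.032, 0.168]))
9 c None
9 s (-0.239, 36, array([0.019, 0.086]), array([0.044, 0.169]))
now (-0.079, 4, array([0.013, 0.107]), array([0.014, 0.119])) (-0.104, 26, array([0.016, 0.114]), array([0.029, 0.171]))
```

Request:
drive_tool:
  rows:
    - [[0, 0, 0.004], 0]
    - [[0, 0, 0], 0]
    - [[0, 0, 0], 0]

```text
t: 23.6
tool_pos: [0.6312, -0.1625, 0.2196]
tool_rot: [2.221, 2.221, 0.0]
contact_force: [-0.9, 1.7, -0.0]
opening: 0.0202
grip_force: 60.5
```

Request:
drive_tool:
  rows:
    - [[0, 0, 0], 0]
    - [[0, 0, 0], 0]
    - [[0, 0, 0], 0]
    - [[0, 0, -0.01], 0]
    - [[0, 0, -0.03], 0]
    - [[0, 0, -0.04], 0]
    - [[0.04, -0.04, -0.01], 0]
    - [[0.04, -0.04, 0], 0]
    - [[0.04, -0.04, 0], 0]
    - [[0.04, -0.04, 0], 0]
  jaw: 0.4

```text
t: 24.6
tool_pos: [0.4889, -0.0205, 0.3092]
tool_rot: [2.221, 2.22, 0.002]
contact_force: [0.8, 0.5, 1.1]
opening: 0.051
grip_force: 0.0
```

Request:
drive_tool:
  rows:
    - [[0.045, -0.02, 0], 0]
    - [[0.045, 0, 0], 0]
    - [[0.045, 0, 0], 0]
    - [[0.045, 0, 0.02], 0]
    - [[0.03, 0, 0.015], 0]
    - [[0, 0, 0.015], 0]
    - [[0, 0, 0], 0]
    - [[0, 0, 0], 0]
    - [[0, 0, 0], 0]
    - [[0, 0, 0], 0]

```text
t: 25.6
tool_pos: [0.4708, 0.1877, 0.2594]
tool_rot: [2.222, 2.219, 0.003]
contact_force: [-0.3, -0.3, -0.3]
opening: 0.0512
grip_force: 0.0
```

```bash
python3 ang.py; python3 - <<'E'
from h import *
d=grab('wrist','w11')
hsv=cv2.cvtColor(d['image'],cv2.COLOR_BGR2HSV)
m=cv2.inRange(hsv,(18,120,120),(38,255,255))
n,l,st,c=cv2.connectedComponentsWithStats(m)
for i in range(1,n):
    if st[i,4]>150: print(st[i],c[i].round(1),onz(d,*c[i],.055,1).round(4))
print(proj(d,(.446,.2125,.069),1),proj(d,(.446,.2125,.039),1))
E
```

```text
[0.4706 0.1879 0.2591] 0.0515 [0.93 0.82 0.  ] 25.7
now (-0.079, 4, array([0.013, 0.107]), array([0.014, 0.119])) (-0.111, 27, array([0.016, 0.111]), array([0.03 , 0.171]))
[544  79  42  42 224] [560.6  94.1] [0.7377 0.2953 0.055 ]
[562  94  35  63 313] [586.3 132.4] [0.7894 0.2573 0.055 ]
[ 140   98   49   36 1337] [165.2 115.6] [0.3258 0.2585 0.055 ]
[ 274  139   37   38 1116] [292.  157.8] [0.4473 0.2147 0.055 ]
[162 170  38  36 872] [181.  188.1] [0.3371 0.1873 0.055 ]
[191 260  32  24 440] [205.1 271. ] [0.3513 0.097  0.055 ]
[289.21064877 162.69694187] [291.92736227 157.52034037]
```

```bash
python3 - <<'E'
from ang import *
D=grab('side','s11'); X=.645
for k in ('side0','s4','s5','s6','s9','s11'):
    im=cv2.imread(f'pics/{k}.png'); 
    f=im[150:230,260:310].astype(int)
    w=np.clip(f[...,2]-np.maximum(f[...,1],f[...,0])-30,0,None)*1.0
    out=[]
    for zz in (.12,.13,.14,.15,.16):
        # row through plane at z, y~.02
        r=int(round(proj(D,(X,.022,zz))[1]))-150
        cols=np.arange(50)+260; s=w[r]
        if s.sum()<30: out.append(None); continue
        pk=s.argmax(); sl=slice(max(pk-3,0),pk+4); u=(s[sl]*cols[sl]).sum()/s[sl].sum()
        o,ry=ray(D,u,r+150); q=o+ry*(X-o[0])/ry[0]; out.append((round(q[1],4),round(q[2],4)))
    print(k,out, angle(D,im)[:2])
E
```

```text
side0 [(np.float64(0.0187), np.float64(0.1187)), (np.float64(0.0196), np.float64(0.1282)), (np.float64(0.0204), np.float64(0.1402)), (np.float64(0.0206), np.float64(0.1489)), (np.float64(0.0202), np.float64(0.16))] (-0.003, 52)
s4 [(np.float64(0.0242), np.float64(0.1224)), (np.float64(0.0261), np.float64(0.1324)), (np.float64(0.0278), np.float64(0.1449)), (np.float64(0.028), np.float64(0.1536)), (np.float64(0.0315), np.float64(0.1669))] (-0.103, 52)
s5 [(np.float64(0.0242), np.float64(0.1223)), (np.float64(0.0261), np.float64(0.1323)), (np.float64(0.0278), np.float64(0.1449)), (np.float64(0.0281), np.float64(0.1536)), (np.float64(0.0315), np.float64(0.1669))] (-0.102, 51)
s6 [(np.float64(0.0311), np.float64(0.1268)), (np.float64(0.0333), np.float64(0.1369)), (np.float64(0.036), np.float64(0.1501)), (np.float64(0.0392), np.float64(0.1604)), None] (-0.223, 37)
s9 [(np.float64(0.0327), np.float64(0.1279)), (np.float64(0.0348), np.float64(0.1379)), (np.float64(0.0382), np.float64(0.1515)), (np.float64(0.0404), np.float64(0.1612)), None] (-0.239, 36)
s11 [(np.float64(0.0228), np.float64(0.1214)), (np.float64(0.0231), np.float64(0.1304)), (np.float64(0.0232), np.float64(0.142)), (np.float64(0.0261), np.float64(0.1524)), (np.float64(0.0246), np.float64(0.1627))] (-0.111, 27)
```

The row-matched reading gives about -0.058 rad, so roughly 90 g are lacking. Adding the 100 g weight from the tray.

Request:
drive_tool:
  rows:
    - [[0.025, -0.025, 0], 0]
    - [[0, 0, 0.04], 0]
    - [[0, 0, 0.045], 0]
    - [[0, 0, 0.035], 0]
    - [[0, 0, 0.022], 0]
    - [[0, 0, 0], 0]
    - [[0, 0, 0], 0]

```text
t: 26.5
tool_pos: [0.4454, 0.2135, 0.1166]
tool_rot: [2.222, 2.221, 0.0]
contact_force: [0.8, 0.6, 0.5]
opening: 0.0514
grip_force: 0.0
```

Request:
drive_tool:
  rows:
    - [[0, 0, 0], 0]
    - [[0, 0, 0], 0]
    - [[0, 0, 0], 0]
    - [[0, 0, 0], 0]
    - [[0, 0, 0], 0]
    - [[0, 0, 0], 0]
    - [[0, 0, 0], 0]
    - [[0, 0, 0], 0]
  jaw: 1

```text
t: 27.3
tool_pos: [0.4465, 0.214, 0.1184]
tool_rot: [2.22, 2.22, 0.005]
contact_force: [-0.5, -0.1, 6.4]
opening: 0.02
grip_force: 58.8
```

Request:
drive_tool:
  rows:
    - [[0, 0, -0.02], 0]
    - [[0, 0, -0.03], 0]
    - [[0, 0, -0.05], 0]
    - [[0, 0, -0.05], 0]
    - [[0, 0, -0.05], 0]
    - [[-0.045, 0, 0], 0]
    - [[-0.045, 0, 0], 0]
    - [[-0.045, 0, 0], 0]
    - [[-0.045, 0, 0], 0]
    - [[-0.03, 0, 0], 0]

```text
t: 28.3
tool_pos: [0.4446, 0.0012, 0.3165]
tool_rot: [2.222, 2.219, 0.0]
contact_force: [0.5, 0.5, -1.3]
opening: 0.0199
grip_force: 58.9
```

Request:
drive_tool:
  rows:
    - [[-0.045, 0.02, 0], 0]
    - [[-0.041, 0.03, 0], 0]
    - [[-0.01, 0.045, 0], 0]
    - [[0, 0.045, 0], 0]
    - [[0, 0.045, 0], 0]
    - [[0, 0, 0.035], 0]
    - [[0, 0, 0.03], 0]
    - [[0, 0, 0], 0]
    - [[0, 0, 0], 0]

```text
t: 29.2
tool_pos: [0.6293, -0.0917, 0.2509]
tool_rot: [-2.221, -2.221, 0.001]
contact_force: [0.3, 0.4, 0.2]
opening: 0.0196
grip_force: 59.3
```

Request:
drive_tool:
  rows:
    - [[0, 0, 0.012], 0]
    - [[0, 0, 0.01], 0]
    - [[0, 0, 0.008], 0]
    - [[0, 0, 0.005], 0]
    - [[0, 0, 0], 0]
    - [[0, 0, 0], 0]
    - [[0, 0, 0], 0]

```text
t: 29.9
tool_pos: [0.6298, -0.0918, 0.2165]
tool_rot: [2.221, 2.221, 0.0]
contact_force: [0.1, 0.3, -0.5]
opening: 0.02
grip_force: 59.2
```

Request:
drive_tool:
  rows:
    - [[0, 0, 0.003], 0]
    - [[0, 0, 0], 0]
    - [[0, 0, 0], 0]

```text
t: 30.2
tool_pos: [0.6298, -0.0918, 0.2132]
tool_rot: [2.221, 2.221, 0.0]
contact_force: [-0.3, -1.8, -0.9]
opening: 0.0201
grip_force: 59.3
```

Request:
drive_tool:
  rows:
    - [[0, 0, 0], 0]
    - [[0, 0, 0], 0]
    - [[0, 0, 0], 0]
    - [[0, 0, -0.01], 0]
    - [[0, 0, -0.03], 0]
    - [[0, 0, -0.04], 0]
    - [[0, 0, -0.02], 0]
    - [[0, -0.04, 0], 0]
    - [[0, -0.04, 0], 0]
    - [[0, -0.04, 0], 0]
  jaw: 0.4

```text
t: 31.2
tool_pos: [0.5086, -0.0918, 0.3142]
tool_rot: [2.22, 2.221, 0.001]
contact_force: [-1.3, -0.1, 0.1]
opening: 0.0517
grip_force: 0.0
```

Request:
drive_tool:
  rows:
    - [[0, 0, 0], 0]
    - [[0, 0, 0], 0]
    - [[0, 0, 0], 0]
    - [[0, 0, 0], 0]
    - [[0, 0, 0], 0]
    - [[0, 0, 0], 0]
    - [[0, 0, 0], 0]
    - [[0, 0, 0], 0]
    - [[0, 0, 0], 0]
    - [[0, 0, 0], 0]

```text
t: 32.2
tool_pos: [0.5097, -0.0918, 0.3131]
tool_rot: [-2.221, -2.221, 0.0]
contact_force: [0.3, 0.4, -0.3]
opening: 0.0512
grip_force: 0.0
```

```bash
cat > rd.py <<'E'
from ang import *
D=grab('side','now'); X=.645
o=ctrl.get_obs(); print(o['t'],o['tool_pos'].round(4))
for k in ('side0','s5','s9','s11','now'):
    im=cv2.imread(f'pics/{k}.png').astype(int)
    w=np.clip(im[...,2]-np.maximum(im[...,1],im[...,0])-30,0,None)*1.0
    out=[]
    for r in range(int(proj(D,(X,.02,.155))[1]),int(proj(D,(X,.02,.115))[1])):
        s=w[r].copy(); s[:260]=0; s[310:]=0
        if s.max()<40: out.append(np.nan); continue
        pk=s.argmax(); sl=slice(pk-3,pk+4); u=(s[sl]*np.arange(640)[sl]).sum()/s[sl].sum()
        out.append(round(float(u),1))
    print(k,out,angle(D,cv2.imread(f'pics/{k}.png'))[:2])
E
python3 rd.py
```

```text
32.25 [ 0.5097 -0.0918  0.3131]
side0 [280.5, 280.6, 280.7, 280.7, 280.7, 280.9, 280.9, 280.9, 281.0, 281.2, 281.2, 281.2, 281.3, 281.5] (-0.003, 52)
s5 [279.1, 279.5, 279.5, 279.5, 279.6, 279.7, 279.7, 279.9, 280.1, 280.2, 280.2, 280.4, 280.6, 280.7] (-0.102, 51)
s9 [nan, 277.3, 277.4, 277.6, 277.7, 277.8, 278.1, 278.5, 278.6, 278.6, 278.9, 279.1, 279.2, 279.4] (-0.239, 36)
s11 [279.7, 279.8, 279.8, 279.8, 280.1, 280.4, 280.4, 280.5, 280.6, 280.7, 280.7, 280.7, 280.9, 280.9] (-0.111, 27)
now [280.7, 280.7, 280.8, 280.8, 281.1, 281.0, 281.2, 281.2, 281.2, 281.2, 281.3, 281.6, nan, nan] (-0.106, 23)
```

Request:
drive_tool:
  rows:
    - [[0, 0, 0], 0]
    - [[0, 0, 0], 0]
    - [[0, 0, 0], 0]
    - [[0, 0, 0], 0]
    - [[0, 0, 0], 0]
    - [[0, 0, 0], 0]
    - [[0, 0, 0], 0]
    - [[0, 0, 0], 0]
    - [[0, 0, 0], 0]
    - [[0, 0, 0], 0]

```text
t: 33.25
tool_pos: [0.5097, -0.0918, 0.3132]
tool_rot: [2.221, 2.221, -0.0]
contact_force: [-0.0, -0.3, -0.4]
opening: 0.0515
grip_force: 0.0
```

Request:
drive_tool:
  rows:
    - [[0, 0, 0], 0]
    - [[0, 0, 0], 0]
    - [[0, 0, 0], 0]
    - [[0, 0, 0], 0]
    - [[0, 0, 0], 0]
    - [[0, 0, 0], 0]
    - [[0, 0, 0], 0]
    - [[0, 0, 0], 0]
    - [[0, 0, 0], 0]
    - [[0, 0, 0], 0]

```text
t: 34.25
tool_pos: [0.5097, -0.0918, 0.3132]
tool_rot: [2.221, 2.221, 0.0]
contact_force: [1.0, 0.2, 0.4]
opening: 0.0515
grip_force: 0.0
```

```bash
python3 rd.py | tail -1; python3 - <<'E'
import cv2,numpy as np
for k in ('side0','s5','s9','now'):
    im=cv2.imread(f'pics/{k}.png')[165:205,265:295].astype(int); b,g,r=im[...,0],im[...,1],im[...,2]
    G=(g>r+25)&(g>b+15); R=(r>g+50)&(r>b+50)
    print(k)
    for y in range(10,24): print(y+165,''.join('G' if G[y,x] else 'R' if R[y,x] else 'w' if im[y,x].min()>110 else '.' for x in range(30)))
E
```

```text
now [280.7, 280.7, 280.8, 280.8, 281.1, 281.0, 281.2, 281.2, 281.2, 281.2, 281.3, 281.5, nan, nan] (-0.106, 23)
side0
175 RRRRRRRRRRRww..wwww.wwwwwwwwww
176 RRRRRRRRRRRR...www.wwwwwwwwwww
177 RRRRRRRRRRRRR.www.wwwwwwwwwwww
178 RRRRRRRRRRRR.wwwwwwwwwwwwwwwww
179 RRRRRRRRRRR.wwwww.wwwwwwwwwwww
180 RRRRRRRRR..wwww...wwwwwwwwwwww
181 RRRRRR....wwwwGG..wwwwwwwwwwww
182 .......wwwwww.GG..wwwwwwwwwwww
183 wwwwwwwwwwwww.GG.wwwwwwwwwwwww
184 wwwwwwwwwwwww.G.wwwwwwwwwwwwww
185 wwwwwwwwwwwww.GRR.wwwwwwwwwwww
186 wwwwwwwwwww...GRRw.wwwwwwwwwww
187 wwwwwwwwwwww..GRRw.wwwwwwwwwww
188 wwwwwwwwww....GRRw.wwwwwwwwwww
s5
175 RRRRRRRRRRRRwwwwwwwwwwwwwwwwww
176 RRRRRRRRRRRRwwwwwwwwwwwwwwwwww
177 RRR.RRRRRRRwwwwww.wwwwwwwwwwww
178 RRRRRRRRRRwwwwwww.wwwwwwwwwwww
179 RRRRRRRRRwwwwwwww.wwwwwwwwwwww
180 RRRRRRRRwwwwwwww..wwwwwwwwwwww
181 RRRRRR.wwwwwwwGG..wwwwwwwwwwww
182 ......wwwwwww.GG..wwwwwwwwwwww
183 wwwwwwwwwwwww.GG.wwwwwwwwwwwww
184 wwwwwwwwwwwww.GGwwwwwwwwwwwwww
185 wwwwwww.wwwww.GGwwwwwwwwwwwwww
186 wwwwwwwwwww...GGww.wwwwwwwwwww
187 wwwwwwwwwwww..R.ww.wwwwwwwwwww
188 wwwwwwwwww...RRwww.wwwwwwwwwww
[... 287 characters left out ...]
 wwwwwwwwwwwww.GG.wwwwwwwwwwwww
184 wwwwwwwwwwwww.GGwwwwwwwwwwwwww
185 wwwwwwwwwwwww.GGwwwwwwwwwwwwww
186 wwwwwwwwwww...GGwwwwwwwwwwwwww
187 wwwwwwwwwwww..G.wwwwwwwwwwwwww
188 wwwwwwwwwww...Gwwww......wwwww
now
175 RRRRRRRRRRRww..wwwwwwwwwwwwwww
176 RRRRRRRRRRRR..wwww.wwwwwwwwwww
177 RRR.RRRRRRRRR.wwwwwwwwwwwwwwww
178 RRRRRRRRRRRR.wwwwwwwwwwwwwwwww
179 RRRRRRRRRRR.wwwww.wwwwwwwwwwww
180 RRRRRRRRR..wwwww..wwwwwwwwwwww
181 RRRRRR....wwwwGG..wwwwwwwwwwww
182 .......wwwwww.GG..wwwwwwwwwwww
183 wwwwwwwwwwwww.GG.wwwwwwwwwwwww
184 wwwwwwwwwwwww.G.Rwwwwwwwwwwwww
185 wwwwwwwwwwwww.GRRwwwwwwwwwwwww
186 wwwwwwwwwww...GRRw.wwwwwwwwwww
187 wwwwwwwwwwww..GRRw.wwwwwwwwwww
188 wwwwwwwwww....GRRw.wwwwwwwwwww
```

```bash
python3 - <<'E'
from ang import *
d=grab('wrist','w12'); X=.645
hsv=cv2.cvtColor(d['image'],cv2.COLOR_BGR2HSV)
m=red(d['image']); g=cv2.inRange(hsv,(40,90,60),(90,255,255))
a=proj(d,(X,.013,.13),1).astype(int); print(a)
def pts(mask,zmin):
    P=[]
    for v,u in np.argwhere(mask):
        o,r=ray(d,u,v,1)
        if r[0]<=0.05: continue
        q=o+r*(X-o[0])/r[0]
        if abs(q[1]-.013)<.05 and zmin<q[2]<.2: P.append(q[1:])
    return np.array(P)
P=pts(m,.09);G=pts(g,.15)
print(len(P),len(G))
if len(P):
    vx,vy,x0,y0=cv2.fitLine(P.astype(np.float32),cv2.DIST_L2,0,.001,.001).ravel(); s=np.sign(vy)
    print(np.arctan2(-vx*s,vy*s),P.min(0),P.max(0),P[P[:,1]>P[:,1].max()-.01].mean(0))
if len(G): print('green',G.min(0),G.max(0),G.mean(0))
E
```

```text
[473  77]
177 92
0.0030108255 [0.01326881 0.09109217] [0.01819496 0.17183217] [0.01550939 0.16696989]
green [0.01078336 0.16734405] [0.01841331 0.18321402] [0.0143121 0.1770872]
```

Pointer reads 0.003 rad, tip inside the green extents, hand off since t=30.5. Now returning the weights.

Request:
drive_tool:
  rows:
    - [[0, 0.045, 0], 0]
    - [[0, 0.045, 0], 0]
    - [[0, 0.03, 0], 0]
    - [[0, 0, 0.03], 0]
    - [[0, 0, 0.03], 0]
    - [[0, 0, 0.03], 0]
    - [[0, 0, 0.01], 0]
    - [[0, 0, 0], 0]
    - [[0, 0, 0], 0]

```text
t: 35.25
tool_pos: [0.6303, -0.092, 0.2147]
tool_rot: [2.22, 2.22, 0.002]
contact_force: [0.1, -0.4, -0.4]
opening: 0.0513
grip_force: 0.0
```

Request:
drive_tool:
  rows:
    - [[0, 0, 0], 0]
    - [[0, 0, 0], 0]
    - [[0, 0, 0], 0]
    - [[0, 0, 0], 0]
    - [[0, 0, 0], 0]
    - [[0, 0, 0], 0]
    - [[0, 0, 0], 0]
  jaw: 1

```text
t: 35.95
tool_pos: [0.6297, -0.0918, 0.2132]
tool_rot: [2.221, 2.221, 0.0]
contact_force: [0.1, -0.1, -0.6]
opening: 0.02
grip_force: 58.6
```

Request:
drive_tool:
  rows:
    - [[0, 0, -0.02], 0]
    - [[0, 0, -0.035], 0]
    - [[0, 0, -0.045], 0]
    - [[0, -0.045, 0], 0]
    - [[0, -0.045, 0], 0]
    - [[0.02, -0.045, 0], 0]
    - [[0.04, -0.03, 0], 0]
    - [[0.045, -0.019, 0], 0]
    - [[0.045, 0, 0], 0]
    - [[0.045, 0, 0], 0]

```text
t: 36.95
tool_pos: [0.4444, 0.1045, 0.313]
tool_rot: [2.222, 2.22, 0.0]
contact_force: [2.7, -0.3, -1.1]
opening: 0.0204
grip_force: 59.1
```

Request:
drive_tool:
  rows:
    - [[0.05, 0, 0], 0]
    - [[0.05, 0, 0], 0]
    - [[0.009, 0, 0], 0]
    - [[0, 0, 0.04], 0]
    - [[0, 0, 0.05], 0]
    - [[0, 0, 0.04], 0]
    - [[0, 0, 0.03], 0]
    - [[0, 0, 0], 0]
    - [[0, 0, 0], 0]

```text
t: 37.85
tool_pos: [0.4456, 0.2118, 0.1532]
tool_rot: [-2.222, -2.221, 0.002]
contact_force: [0.1, 0.5, -0.3]
opening: 0.0197
grip_force: 59.2
```

Request:
drive_tool:
  rows:
    - [[0, 0, 0.015], 0]
    - [[0, 0, 0.012], 0]
    - [[0, 0, 0.006], 0]
    - [[0, 0, 0.002], 0]
    - [[0, 0, 0], 0]
    - [[0, 0, 0], 0]

```text
t: 38.45
tool_pos: [0.446, 0.2124, 0.1204]
tool_rot: [-2.221, -2.221, 0.002]
contact_force: [-7.3, -2.5, 13.7]
opening: 0.02
grip_force: 60.8
```

Request:
drive_tool:
  rows:
    - [[0, 0, 0], 0]
    - [[0, 0, 0], 0]
    - [[0, 0, 0], 0]
    - [[0, 0, -0.02], 0]
    - [[0, 0, -0.04], 0]
    - [[0, 0, -0.05], 0]
    - [[0, 0, -0.05], 0]
    - [[-0.045, 0, -0.03], 0]
    - [[-0.045, 0, 0], 0]
    - [[-0.045, 0, 0], 0]
  jaw: 0.4

```text
t: 39.45
tool_pos: [0.4459, 0.0795, 0.3076]
tool_rot: [2.218, 2.222, 0.004]
contact_force: [0.8, -0.6, -0.2]
opening: 0.0514
grip_force: 0.0
```

Request:
drive_tool:
  rows:
    - [[-0.045, 0, 0], 0]
    - [[-0.045, 0.02, 0], 0]
    - [[-0.045, 0.03, 0], 0]
    - [[-0.03, 0.045, 0], 0]
    - [[0, 0.045, 0], 0]
    - [[0, 0.045, 0], 0]
    - [[0, 0, 0], 0]
    - [[0, 0, 0], 0]
    - [[0, 0, 0], 0]
    - [[0, 0, 0], 0]

```text
t: 40.45
tool_pos: [0.6242, -0.0786, 0.3067]
tool_rot: [2.221, 2.221, 0.001]
contact_force: [-0.6, -0.4, 0.5]
opening: 0.051
grip_force: 0.0
```

```bash
cat > wk.py <<'E'
from h import *
import sys
# dump candidate blobs (grey weights) in wrist view within pan/tray regions
def blobs(d,lo,hi,z,xr,yr,amin=100):
    hsv=cv2.cvtColor(d['image'],cv2.COLOR_BGR2HSV); m=cv2.inRange(hsv,lo,hi)
    n,l,st,c=cv2.connectedComponentsWithStats(m)
    for i in range(1,n):
        if st[i,4]<amin: continue
        p=onz(d,*c[i],z,1)
        if xr[0]<p[0]<xr[1] and yr[0]<p[1]<yr[1]: print(st[i],c[i].round(1),p[:2].round(4))
E
python3 - <<'E'
from wk import *
o=ctrl.get_obs();print(o['tool_pos'].round(4))
d=grab('wrist','w13')
print('dark');blobs(d,(0,0,20),(180,70,110),.17,(.55,.70),(-.3,-.03))
print('yel'); blobs(d,(18,120,120),(38,255,255),.055,(.25,.7),(0,.4))
print(proj(d,(.63,-.1625,.175),1),proj(d,(.63,-.237,.175),1))
s=grab('side','s13')
hsv=cv2.cvtColor(s['image'],cv2.COLOR_BGR2HSV); m=cv2.inRange(hsv,(18,150,120),(38,255,255))
n,l,st,c=cv2.connectedComponentsWithStats(m)
for i in range(1,n):
    if st[i,4]>80: print(c[i].round(1),onz(s,*c[i],.03).round(3)[:2],st[i,2:])
E
```

```text
[ 0.6242 -0.0786  0.3067]
dark
[     0      0    640    400 161338] [349.1 225.6] [ 0.6461 -0.0907]
yel
[ 79  54  42  28 842] [100.6  67.4] [0.36   0.0617]
[304  76  44  16 543] [323.2  83.8] [0.6295 0.0181]
[367  79  11  17 163] [371.4  87. ] [0.6793 0.0159]
[325.61822043 311.12269315] [324.33817395 372.40870834]
[401.6 267.9] [0.338 0.077] [ 17  28 350]
[344.  302.6] [0.444 0.213] [ 18  30 404]
[400.7 305.8] [0.329 0.19 ] [ 20  30 426]
[406.1 337.6] [0.312 0.266] [ 21  32 501]
[257.8 379.3] [0.551 0.42 ] [ 26  27 215]
```

Request:
drive_tool:
  rows:
    - [[-0.045, 0.003, 0], 0]
    - [[-0.039, 0.003, 0], 0]
    - [[0, 0, 0.03], 0]
    - [[0, 0, 0.03], 0]
    - [[0, 0, 0.022], 0]
    - [[0, 0, 0], 0]
    - [[0, 0, 0], 0]

```text
t: 41.25
tool_pos: [0.6308, -0.1627, 0.2246]
tool_rot: [2.221, 2.221, 0.0]
contact_force: [0.5, -0.1, 0.5]
opening: 0.0511
grip_force: 0.0
```

Request:
drive_tool:
  rows:
    - [[0, 0, 0], 0]
    - [[0, 0, 0], 0]
    - [[0, 0, 0], 0]
    - [[0, 0, 0], 0]
    - [[0, 0, 0], 0]
    - [[0, 0, 0], 0]
    - [[0, 0, 0], 0]
  jaw: 1

```text
t: 41.95
tool_pos: [0.6314, -0.1629, 0.2243]
tool_rot: [2.221, 2.22, 0.001]
contact_force: [2.6, -0.8, -0.0]
opening: 0.0198
grip_force: 58.7
```

Request:
drive_tool:
  rows:
    - [[0, 0, -0.02], 0]
    - [[0, 0, -0.035], 0]
    - [[0, 0, -0.045], 0]
    - [[0, -0.045, 0], 0]
    - [[0, -0.045, 0], 0]
    - [[0, -0.045, 0], 0]
    - [[0.02, -0.03, 0], 0]
    - [[0.045, -0.02, 0], 0]
    - [[0.045, 0, 0], 0]
    - [[0.045, 0, 0], 0]

```text
t: 42.95
tool_pos: [0.4441, -0.0065, 0.3221]
tool_rot: [-2.221, -2.217, 0.003]
contact_force: [1.4, 0.9, -4.4]
opening: 0.0198
grip_force: 60.1
```

Request:
drive_tool:
  rows:
    - [[0.05, 0, 0], 0]
    - [[0.05, 0, 0], 0]
    - [[0.044, 0, 0], 0]
    - [[0, 0, 0.04], 0]
    - [[0, 0, 0.05], 0]
    - [[0, 0, 0.04], 0]
    - [[0, 0, 0.025], 0]
    - [[0, 0, 0], 0]
    - [[0, 0, 0], 0]

```text
t: 43.85
tool_pos: [0.4453, 0.1361, 0.1682]
tool_rot: [-2.22, -2.22, 0.004]
contact_force: [0.9, -0.1, -3.1]
opening: 0.02
grip_force: 59.9
```

Request:
drive_tool:
  rows:
    - [[0, 0, 0.025], 0]
    - [[0, 0, 0.012], 0]
    - [[0, 0, 0.007], 0]
    - [[0, 0, 0.004], 0]
    - [[0, 0, 0], 0]
    - [[0, 0, 0], 0]

```text
t: 44.45
tool_pos: [0.4465, 0.1363, 0.1217]
tool_rot: [2.221, 2.221, 0.002]
contact_force: [0.2, -0.1, -2.5]
opening: 0.0197
grip_force: 60.0
```

Request:
drive_tool:
  rows:
    - [[0, 0, 0], 0]
    - [[0, 0, 0], 0]
    - [[0, 0, 0], 0]
    - [[0, 0, -0.02], 0]
    - [[0, 0, -0.04], 0]
    - [[0, 0, -0.05], 0]
    - [[0, 0, -0.05], 0]
    - [[-0.045, 0, -0.04], 0]
    - [[-0.045, 0, 0], 0]
    - [[-0.045, 0, 0], 0]
  jaw: 0.4

```text
t: 45.45
tool_pos: [0.4466, 0.0077, 0.3171]
tool_rot: [2.216, 2.22, 0.005]
contact_force: [1.0, 0.3, -0.4]
opening: 0.0512
grip_force: 0.0
```

Request:
drive_tool:
  rows:
    - [[-0.045, 0, 0], 0]
    - [[-0.045, 0.02, 0], 0]
    - [[-0.045, 0.03, 0], 0]
    - [[-0.045, 0.045, 0], 0]
    - [[0, 0.045, 0], 0]
    - [[0, 0.045, 0], 0]
    - [[0, 0, 0], 0]
    - [[0, 0, 0], 0]
    - [[0, 0, 0], 0]

```text
t: 46.35
tool_pos: [0.6187, -0.158, 0.3146]
tool_rot: [2.221, 2.221, 0.0]
contact_force: [-0.5, -0.8, -0.3]
opening: 0.0512
grip_force: 0.0
```

```bash
python3 - <<'E'
from wk import *
o=ctrl.get_obs();print(o['tool_pos'].round(4))
d=grab('wrist','w14'); g=cv2.cvtColor(d['image'],cv2.COLOR_BGR2GRAY)
a=proj(d,(.63,-.237,.201),1); print(a)
u,v=a.astype(int)
for y in range(v-50,min(v+30,400),4): print(y,' '.join('%3d'%g[y,x] for x in range(u-48,u+49,6)))
s=grab('scene','c14'); i=cv2.cvtColor(s['image'],cv2.COLOR_BGR2GRAY)
a=proj(s,(.63,-.237,.201)); print(a); u,v=a.astype(int)
for y in range(v-8,v+24,2): print(y,' '.join('%3d'%i[y,x] for x in range(u-18,u+19,2)))
E
```

```text
[ 0.6187 -0.158   0.3146]
[333.93373707 320.18061952]
270 148 147 144 143 147 100 102 112 160 170 166 135 126 222  48  28  30
274 145 146 144 142 146 100 129 169 184 194 194 197 150 217  63  30  29
278 149 147 144 143 145 107 163 200 222 224 224 219 200 199 113  30  30
282 204 146 143 143 146 141 189 224 223 224 223 223 218 196 177  30  29
286 222 219 146 141 146 136 160 163 161 216 223 223 223 207 216  29  30
290 222 224 205 142 146 139 146 145 129 104 208 223 224 206 224  29  33
294 222 224 220 216 193 137 147 144 100  97 110 217 223 207 224  47  36
298 222 223 220 221 225 139 143 114 100  98 109 156 224 216 223  99  36
302 222 223 220 221 225 145 147 101 100 103 112 132 222 225 224 170  39
306 221 223 220 220 225 218 184 107 143 191 193 149 214 226 225 216  36
310 109 114 120 124 137 139 122 124 188 222 229 208 161 151 144 135  33
314 213 208 203 194 186 181 173 145 220 224 223 219 164 162 166 172  35
318 218 219 220 217 205 207 215 168 222 223 224 220 194 151 199 139  33
322 219 220 220 220 219 219 220 217 216 223 224 203 212 122 205  87  33
326 216 218 220 219 218 218 220 220 21
[... 1001 characters left out ...]
 232 227 209 224 141 126 126 183 223 153 229 246 246 246 247
209 232 232 232 232 233 215 160 149 148 132 148 229 233 180 135 182 243 246 247
211 232 232 232 232 232 186 149 154 154 160 206 234 226 224 215 139 143 221 238
213 230 231 232 232 230 149 125 148 162 190 198 200 182 205 233 226 174 134 169
215 230 231 232 232 210 124 129 128 134 137 136 131 126 222 233 234 233 179 141
217 231 230 230 210 147 133 130 132 133 129 126 120 138 230 233 234 234 234 220
219 232 232 219 148 145 138 127 133 134 128 124 123 165 233 234 233 233 228 192
221 230 231 229 156 147 144 146 136 128 130 128 194 231 234 233 232 220 140 122
223 229 230 218 152 150 146 146 148 151 151 198 232 234 229 231 160 118 145 152
```

```bash
python3 - <<'E'
from wk import *
d=grab('wrist');s=grab('scene')
print(onz(d,342,316,.2,1),onz(s,409,200.5,.2))
D=grab('side','s14')['image']; 
e=grab('side'); 
for n,p in (('400',(.446,.1363,.03)),('200b',(.452,.28,.03))): print(n,proj(e,p))
hsv=cv2.cvtColor(D,cv2.COLOR_BGR2HSV); m=cv2.inRange(hsv,(90,20,30),(140,110,130)); m[:240]=0; m[350:]=0
n,l,st,c=cv2.connectedComponentsWithStats(m)
for i in range(1,n):
    if st[i,4]>60: print(st[i],c[i].round(1),onz(e,*c[i],.03)[:2].round(3))
E
```

```text
[ 0.63579839 -0.23439038  0.2       ] [ 0.6397753  -0.23635291  0.2       ]
400 [350.19843759 276.88988775]
200b [332.68668915 327.30102171]
[ 537  240   74   52 1955] [574.6 264.2] [-0.05  -0.043]
```

Request:
drive_tool:
  rows:
    - [[-0.0415, 0.01, 0], 0]
    - [[-0.035, 0.008, 0], 0]
    - [[0, 0, 0.025], 0]
    - [[0, 0, 0.025], 0]
    - [[0, 0, 0.014], 0]
    - [[0, 0, 0], 0]
    - [[0, 0, 0], 0]

```text
t: 47.35
tool_pos: [0.6372, -0.2344, 0.2508]
tool_rot: [2.221, 2.221, 0.0]
contact_force: [0.8, -0.1, 0.2]
opening: 0.0514
grip_force: 0.0
```

Request:
drive_tool:
  rows:
    - [[0, 0, 0], 0]
    - [[0, 0, 0], 0]
    - [[0, 0, 0], 0]
    - [[0, 0, 0], 0]
    - [[0, 0, 0], 0]
    - [[0, 0, 0], 0]
    - [[0, 0, 0], 0]
  jaw: 1

```text
t: 48.05
tool_pos: [0.6375, -0.2347, 0.2505]
tool_rot: [2.221, 2.22, 0.001]
contact_force: [1.7, -0.4, 0.9]
opening: 0.02
grip_force: 58.5
```

Request:
drive_tool:
  rows:
    - [[0, 0, -0.02], 0]
    - [[0, 0, -0.035], 0]
    - [[0, 0, -0.025], 0]
    - [[0, -0.045, 0], 0]
    - [[0, -0.045, 0], 0]
    - [[0, -0.045, 0], 0]
    - [[0.02, -0.03, 0], 0]
    - [[0.045, -0.025, 0], 0]
    - [[0.045, 0, 0], 0]
    - [[0.045, 0, 0], 0]

```text
t: 49.05
tool_pos: [0.4462, -0.0796, 0.3288]
tool_rot: [-2.222, -2.218, 0.002]
contact_force: [0.9, 0.5, -1.2]
opening: 0.02
grip_force: 59.6
```

Request:
drive_tool:
  rows:
    - [[0.05, 0, 0], 0]
    - [[0.05, 0, 0], 0]
    - [[0.05, 0, 0], 0]
    - [[0.05, 0, 0], 0]
    - [[0.05, 0, 0], 0]
    - [[0.05, 0, 0], 0]
    - [[0.05, 0, 0], 0]
    - [[0, 0, 0], 0]
    - [[0, 0, 0], 0]
    - [[0, 0, 0], 0]

```text
t: 50.05
tool_pos: [0.4475, 0.2684, 0.3291]
tool_rot: [-2.222, -2.221, 0.003]
contact_force: [-0.0, -0.6, -1.9]
opening: 0.02
grip_force: 59.6
```

```bash
python3 - <<'E'
from wk import *
o=ctrl.get_obs();print(o['tool_pos'].round(4),o['opening'],o['contact_force'])
d=grab('wrist','w15');s=grab('side','s15')
hsv=cv2.cvtColor(d['image'],cv2.COLOR_BGR2HSV)
m=cv2.inRange(hsv,(5,120,60),(17,255,255)); ys,xs=np.where(m>0); print('tray px',xs.min(),xs.max(),ys.min(),ys.max())
P=np.array([onz(d,x,y,.016,1) for x,y in zip(xs[::20],ys[::20])]); P=P[(P[:,0]>.37)&(P[:,0]<.52)]; print(P.min(0),P.max(0))
g=cv2.cvtColor(s['image'],cv2.COLOR_BGR2GRAY); 
m=((g>150)&(cv2.cvtColor(s['image'],cv2.COLOR_BGR2HSV)[...,1]<60)).astype(np.uint8)
n,l,st,c=cv2.connectedComponentsWithStats(m)
for i in range(1,n):
    if st[i,4]>60 and 300<c[i][0]<400 and c[i][1]>230: print(st[i],c[i].round(1),onz(s,*c[i],.04)[:2].round(3))
E
```

```text
[0.4475 0.2684 0.3291] 0.02003516604289908 [-0.03072759 -0.61721982 -1.91069368]
tray px 0 548 0 399
[0.38562993 0.08300121 0.016     ] [0.50640927 0.40283192 0.016     ]
[327 235  27  23 265] [338.4 243.8] [0.494 0.044]
[321 312  22  26 294] [330.1 326.2] [0.456 0.287]
```

Request:
drive_tool:
  rows:
    - [[0.045, 0, 0], 0]
    - [[0.0415, 0, 0], 0]
    - [[0, 0, 0.045], 0]
    - [[0, 0, 0.045], 0]
    - [[0, 0, 0.045], 0]
    - [[0, 0, 0.04], 0]
    - [[0, 0, 0], 0]
    - [[0, 0, 0], 0]

```text
t: 50.95
tool_pos: [0.4482, 0.3547, 0.1554]
tool_rot: [-2.223, -2.22, 0.002]
contact_force: [0.4, 0.2, -1.3]
opening: 0.0201
grip_force: 59.4
```

Request:
drive_tool:
  rows:
    - [[0, 0, 0.015], 0]
    - [[0, 0, 0.01], 0]
    - [[0, 0, 0.006], 0]
    - [[0, 0, 0.003], 0]
    - [[0, 0, 0], 0]
    - [[0, 0, 0], 0]

```text
t: 51.55
tool_pos: [0.448, 0.3558, 0.1215]
tool_rot: [2.221, 2.221, 0.001]
contact_force: [-0.4, 0.3, -2.2]
opening: 0.0201
grip_force: 59.5
```

Request:
drive_tool:
  rows:
    - [[0, 0, 0.003], 0]
    - [[0, 0, 0], 0]
    - [[0, 0, 0], 0]

```text
t: 51.85
tool_pos: [0.4484, 0.3562, 0.1199]
tool_rot: [2.221, 2.222, 0.003]
contact_force: [-3.3, -0.5, 5.9]
opening: 0.0199
grip_force: 60.2
```

Request:
drive_tool:
  rows:
    - [[0, 0, 0], 0]
    - [[0, 0, 0], 0]
    - [[0, 0, 0], 0]
    - [[0, 0, -0.02], 0]
    - [[0, 0, -0.04], 0]
    - [[0, 0, -0.05], 0]
    - [[0, 0, -0.05], 0]
    - [[-0.045, 0, -0.04], 0]
    - [[-0.045, 0, 0], 0]
    - [[-0.04, 0, 0], 0]
  jaw: 0.4

```text
t: 52.85
tool_pos: [0.4482, 0.2322, 0.3134]
tool_rot: [2.219, 2.221, 0.005]
contact_force: [0.6, -0.7, 0.6]
opening: 0.0514
grip_force: 0.0
```

Request:
drive_tool:
  rows:
    - [[0, 0, 0], 0]
    - [[0, 0, 0], 0]
    - [[0, 0, 0], 0]
    - [[0, 0, 0], 0]
    - [[0, 0, 0], 0]
    - [[0, 0, 0], 0]
    - [[0, 0, 0], 0]
    - [[0, 0, 0], 0]
    - [[0, 0, 0], 0]
    - [[0, 0, 0], 0]

```text
t: 53.85
tool_pos: [0.4478, 0.2332, 0.3113]
tool_rot: [2.221, 2.221, -0.0]
contact_force: [1.2, 0.2, -0.2]
opening: 0.0511
grip_force: 0.0
```

```bash
python3 - <<'E'
from wk import *
o=ctrl.get_obs();print(o['tool_pos'].round(4),o['contact_force'].round(1))
d=grab('wrist','w16');s=grab('side','s16');c=grab('scene','c16')
# non-orange blobs inside the tray area, side view
def tray(d,f,name):
    hsv=cv2.cvtColor(d['image'],cv2.COLOR_BGR2HSV)
    q=np.array([proj(d,p,f) for p in ((.392,.09,.006),(.5,.09,.006),(.5,.397,.006),(.392,.397,.006))]).astype(np.int32)
    a=np.zeros(hsv.shape[:2],np.uint8); cv2.fillPoly(a,[q],255)
    m=cv2.bitwise_not(cv2.inRange(hsv,(4,100,20),(16,255,255)))&a
    n,l,st,c=cv2.connectedComponentsWithStats(m); 
    for i in range(1,n):
        if st[i,4]>60: print(name,st[i],onz(d,*c[i],.035,f)[:2].round(3),d['image'][l==i].mean(0).round())
tray(s,0,'side');tray(c,0,'scene');tray(d,1,'wrist')
# groceries: compare left-pan region vs s9 and bystanders vs start
for nm,im,k,box in (('pan',s,'s9',(140,330,200,320)),('cup/jar',s,'side0',(155,220,225,280)),('pan',s,'s14',(140,330,200,310))):
    b=cv2.imread(f'pics/{k}.png'); y0,y1,x0,x1=box
    print(nm,k,(cv2.absdiff(b,im['image'])[y0:y1,x0:x1].max(2)>40).sum())
E
```

```text
[0.4478 0.2332 0.3113] [ 1.2  0.2 -0.2]
side [ 320  268   43   78 1492] [0.447 0.229] [116. 144. 160.]
side [313 346  26  36 721] [0.445 0.366] [178. 177. 186.]
scene [237 178  14  13 134] [0.438 0.336] [144. 148. 163.]
scene [251 180  21  29 321] [0.447 0.245] [116. 145. 170.]
scene [272 200  16  22 252] [0.443 0.128] [88. 90. 97.]
wrist [ 296   43   42   41 1358] [0.446 0.356] [191. 192. 206.]
wrist [ 302  110   41   41 1330] [0.452 0.28 ] [197. 199. 213.]
wrist [299 173  32  37 880] [0.444 0.211] [ 70. 168. 212.]
wrist [ 294  224   44   46 1600] [0.445 0.14 ] [100. 100. 106.]
pan s9 601
cup/jar side0 384
pan s14 137
```

```bash
python3 -c "
from station import ctrl
print(ctrl.finish_job())"
```

```text
the job is handed in; nothing more can be done
None
```

The job is handed in: the tin and both shakers went into the left pan, adding the 400 g and 100 g weights rested the pointer in the green band (about 0.003 rad, hand off over 3 s), and all four weights are back in the tray with the groceries still in their pan; the jam jar and cup were never approached, though I made no conclusive final check of them.

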